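# Load the lens brackets, dock the tote and lock its linch pin

## Robot

A 6-joint arm with a two-finger parallel gripper is mounted at the origin on the work surface. World frame = base frame: x ahead of the robot, y to its left, z up, the work surface at z = 0. Lengths are in mm, angles in rad, forces in N, time in s.
With the tool pointing down it reaches from about 325 to 750 mm from the base axis. Payload 7.6 kg.
Tool frame: the origin (TCP) lies on the centre line of the jaws, within the pads' length; the fingertips stand 17 mm ahead of it and the grasp point (between the pads) lies 2 mm behind it; z points along the fingers, x is the direction in which the jaws open and shut, and the axes are right-handed (so a half turn about z gives the same grasp; the last joint's range is limited). The gripper opens to 85 mm and grips with 20 to 120 N. Pads are 22 mm wide; open, the fingers measure 114 mm over their backs; the gripper's body (76 mm by 85 mm) begins 54 mm behind the grasp point. The pads swing forward as they close: fully open they stand 13 mm farther back than shut.
Start: joints at [-0.07, 0.052, 1.401, -0, 1.689, -0.07], TCP at [525.02, 0.022, 223.123] pointing down, gripper open.
Joint ranges: [-2.9, 2.9], [-0.91, 2.17], [0.12, 2.37], [-1.06, 4.2], [0.26, 2.73], [-2.93, 2.93]. Speed limits (rad/s): [2.57, 2.57, 3.01, 3.14, 3.14, 3.14].

## Interface

Orientations are given as a rotation vector (axis times angle).
In Python, from station import observe, camera, calibration, finish_job gives the robot as it stands.
- The arm moves only by the tool jog_arm, never from a script. Its arguments are lists of equal length, an entry for each row: "travel": the shift along the tool's x, y, z in units of 25 mm (1.0 is 25 mm), a list of three; "yaw": the turn about the tool's z in units of 6 degrees (1.0 is 6 degrees). A call has 1 to 20 rows; each row shifts and turns the commanded pose from where the row before left it, along the tool's axes as they then stand; what a row does not reach is not made up. A row lasts 1/12 s, in which the tool goes at most 41.7 mm and 7.16 degrees, less where a joint would pass 70% of its speed; a pose out of reach is approached as far as the arm can. A call is refused whole if a number of a shift passes 1 or a number of a turn 1, either way. A call with a gripper value outside its range is refused whole. "grip" is the closure, from 0 (fully open) to 1 (shut), set as the call begins (left out, the last holds). The fingers move at their own pace and stop on an object; the grip force is fixed at half the most. Time passes only in rows, so rows that do not move let the fingers close. It gives the time, the measured TCP pose, the force and the opening at its end, in the units of the state.
- observe(): the state, without advancing time (a new reading comes with each control period).
- camera(name): name is "scene" or "side" or "wrist"; returns (picture, depth): 420x560x3 uint8, red, green, blue; 420x560 float32, mm along the optical axis (not along the pixel's ray), 0 where there is no reading.
- calibration(name): a dict with "fx", "fy", "cx", "cy" (pixels), "R" (3x3) and "t" (3): a world point X has camera coordinates R X + t. Camera axes: x right, y down, z forward; pixel columns grow to the right and rows downward; lengths in mm; the calibration is good to about 2 mm. A picture is of the moment at which its call begins: read the wrist's pose just before it. calibration takes no time and is no camera call; for the wrist camera it gives the pose at the moment of the call.
- finish_job(): hands the job in, once; it reports no verdict.
The state is a dict: "t": time; "q": joint angles; "dq": joint speeds; "effort": joint torques, N m; "tcp_pos": TCP position; "eef_rot": TCP orientation; "wrist_force": force on the tool from outside, world axes, zero at the start; "moment": the same for the moment, N m; "grip_width": finger opening in mm.
Only numpy, scipy, OpenCV 4.12 (cv2) and the standard library are available. Lean on these libraries where they do the work, as an engineer would, in place of code of your own. Each camera call takes 0.05 s, during which the arm holds its last target.

## Task

Collect every finished T-shaped lens bracket from the machine's catch tray into the black tote, leaving the round brass gauge in the tray. Then push the tote carriage all the way up to the clevis, push the linch pin fully home through the drawbar eye, and flip its sprung ring over the pin end until it is shut. Do not shift or knock over the bare steel post standing near the tote.

Things in the scene. Friction and masses are not known exactly. Their poses are not given: they have to be found in the camera images.
- clevis (a point): centre of the station's two-cheek clevis, on the pin axis, 85 mm above the table. Axes: x = the way the pin is pushed home, y = from the clevis towards the tote, z up. Cheeks: 40 mm wide (y), tops 103 mm above the table, together from -22 to +16 mm along x, with a 16 mm slot between them for the drawbar eye
- dock: the fixed docking station, its place and yaw (within 0.1 rad) vary; origin on the table below clevis, same axes. Aluminium base plate 12 mm thick, 170 mm wide (x, centred), from -60 to +380 mm along y
- cart (a joint): travel of the black tote carriage in m: 0 = far from the clevis, 0.070 = fully docked (at its stop, drawbar eye in line with the pin); starts at 0 to 0.025; moves along -y of the station, about 0.9 kg, 2 N friction and 12 N per m/s drag, stays where left. Part-docked, the eye blocks the pin; a pin already in blocks the eye
- tote_floor (a point): centre of the inner floor of the black open tote fixed on the carriage (axes as the station's). Inside 170 mm along x, 200 mm along y, walls 5 mm thick rising 55 mm above this floor; rim 86 mm above the table, floor 31 mm above it. Docked, this point lies 165 mm from the clevis along the station's y
- push_tab (a point): centre of the upright push tab on the tote's far (+y) end: aluminium plate 50 mm along x, 10 mm along y, 97 mm above the table here, its top 20 mm higher; it stands 31 mm above the tote's rim. Push on its +y face, towards the clevis
- pin (a joint): travel of the steel linch pin in m: 0 = drawn back, 0.044 = fully home (its collar against the near cheek, its end standing 12 mm out of the far cheek); starts at 0 to 0.006. Captive in the near cheek, level, slides along x of the station with about 3 N of friction plus drag (15 N per m/s), stays where it is left
- pin_knob (a point): centre of the upright dark grip block at the back end of the pin: 14 mm along x, 24 mm along y, 44 mm tall, centre 95 mm above the table. Push on its -x face, or pinch it
- pin_end (a point): tip of the pin (14 mm thick), 100 mm ahead of the grip block's centre
- ring (a joint): swing of the steel ring about the hinge on the pin head in rad: 0 = standing up (leaning 0.26 rad towards +x), 1.31 = shut (level round the cheeks, its bar beyond the pin end); starts at 0. Over-centre spring: 0.1 N m per rad away from 0.62 rad, so past 0.65 it snaps shut by itself; under 2 N at the bar. It shuts only with the pin home (else its bar strikes the cheeks)
- ring_bar (a point): middle of the ring's outer cross bar (7 mm thick round bar, about 34 mm straight along y, ring 67 mm wide outside, 53 mm inside). Its distance from the hinge is 69 mm; the hinge axis is along the station's y, on the pin axis, 40 mm ahead of the grip block's centre. With the ring up this bar is about 152 mm above the table; shut, 85 mm
- tray_floor (a point): centre of the inner floor of the machine's grey catch tray (fixed), 4 mm above the table. Inside 202 by 262 mm (x by y), walls 4 mm thick rising 18 mm above this floor
- gauge_mid (a point): centre of the round brass setting gauge in the catch tray: 42 mm wide foot 12 mm tall, 24 mm wide top, 30 mm tall in all
- post: bare steel post, 25 mm thick and 90 mm tall, standing, bystander; origin at its underside
- bracket1_mid (a point): centre of a finished lens bracket of aluminium, an upside-down T 50 mm tall: foot 64 (own x) by 52 (own y) by 8 mm, on it in the middle an upright web 64 mm long (own x), 12 mm thick (own y) and 42 mm tall with a round bore (solid to the touch); own z up, underside 25 mm below this point; about 0.13 kg. Starts upright in the catch tray; three to five of the five are present
- bracket2_mid (a point): centre of a finished lens bracket of aluminium, an upside-down T 50 mm tall: foot 64 (own x) by 52 (own y) by 8 mm, on it in the middle an upright web 64 mm long (own x), 12 mm thick (own y) and 42 mm tall with a round bore (solid to the touch); own z up, underside 25 mm below this point; about 0.13 kg. Starts upright in the catch tray; three to five of the five are present
- bracket3_mid (a point): centre of a finished lens bracket of aluminium, an upside-down T 50 mm tall: foot 64 (own x) by 52 (own y) by 8 mm, on it in the middle an upright web 64 mm long (own x), 12 mm thick (own y) and 42 mm tall with a round bore (solid to the touch); own z up, underside 25 mm below this point; about 0.13 kg. Starts upright in the catch tray; three to five of the five are present
- bracket4_mid (a point): centre of a finished lens bracket of aluminium, an upside-down T 50 mm tall: foot 64 (own x) by 52 (own y) by 8 mm, on it in the middle an upright web 64 mm long (own x), 12 mm thick (own y) and 42 mm tall with a round bore (solid to the touch); own z up, underside 25 mm below this point; about 0.13 kg. Starts upright in the catch tray; three to five of the five are present
- bracket5_mid (a point): centre of a finished lens bracket of aluminium, an upside-down T 50 mm tall: foot 64 (own x) by 52 (own y) by 8 mm, on it in the middle an upright web 64 mm long (own x), 12 mm thick (own y) and 42 mm tall with a round bore (solid to the touch); own z up, underside 25 mm below this point; about 0.13 kg. Starts upright in the catch tray; three to five of the five are present
Things that resemble listed ones, but are neither listed nor needed, are in the scene too. Leave any red look-alike of the part that bears bracket3_mid alone.

How it is judged (in metres and radians):
On the way, in this order (a step that is already met when the one before it is completed fails the run):
1. every bracket lies in the tote (x of bracket1_mid in the frame of tote_floor between -0.085 and 0.085 m and y of bracket1_mid in the frame of tote_floor between -0.1 and 0.1 m and z of bracket1_mid in the frame of tote_floor between 0 and 0.055 m and x of bracket2_mid in the frame of tote_floor between -0.085 and 0.085 m and y of bracket2_mid in the frame of tote_floor between -0.1 and 0.1 m and z of bracket2_mid in the frame of tote_floor between 0 and 0.055 m and x of bracket3_mid in the frame of tote_floor between -0.085 and 0.085 m and y of bracket3_mid in the frame of tote_floor between -0.1 and 0.1 m and z of bracket3_mid in the frame of tote_floor between 0 and 0.055 m and x of bracket4_mid in the frame of tote_floor between -0.085 and 0.085 m and y of bracket4_mid in the frame of tote_floor between -0.1 and 0.1 m and z of bracket4_mid in the frame of tote_floor between 0 and 0.055 m and x of bracket5_mid in the frame of tote_floor between -0.085 and 0.085 m and y of bracket5_mid in the frame of tote_floor between -0.1 and 0.1 m and z of bracket5_mid in the frame of tote_floor between 0 and 0.055 m), for 0.2 s.
2. the carriage is fully docked with the brackets in the tote (all of step 1 and value of joint cart above 0.067 m), for 0.2 s.
3. the pin is fully home through the eye (value of joint cart above 0.067 m and value of joint pin above 0.04 m), for 0.2 s.
4. the ring is flipped over the pin end and shut (all of step 3 and value of joint ring above 1.2 rad), for 0.2 s.
At the end, for the whole second after the job is handed in: Every bracket that is present lies inside the tote (centre within its walls and below the rim), the gauge is still in the tray, the carriage is within 3 mm of docked, the pin within 4 mm of home, and the ring within 0.11 rad of shut (all of step 1 and all of step 4 and x of gauge_mid in the frame of tray_floor between -0.101 and 0.101 m and y of gauge_mid in the frame of tray_floor between -0.131 and 0.131 m and z of gauge_mid in the frame of tray_floor below 0.035 m); the robot touches nothing.
It fails at once if the steel post is shifted by more than 30 mm or tipped (distance of post from where it was at the start of the episode above 0.03 m or angle between post's own z axis and vertical above 0.5 rad).
Of bracket1, bracket2, bracket3, bracket4, bracket5 only 3 to 5 are there at a start; the rules pass over those that are not, and their reading is None.
At some moment in a run one of bracket1, bracket2, bracket3, bracket4, bracket5 may be knocked a few centimetres aside while the robot is not near it.
Once in a run the grip may slacken for a moment while it holds something.
It also fails if it takes over 210 s, if anything falls off the work surface, if the arm or the gripper's body presses on something with over 40 N, if the wrist force passes 120 N, or if a joint passes its speed limit or range.

## Working session

There is one attempt and no reset: what is moved stays moved. The work goes in short steps, Python scripts to look and compute and a tool call to move; the robot and the scene stay as the last step left them, time stands still between calls to the robot, and variables do not carry over. Pictures are saved under pics/ and viewed, and the job is handed in when it is done.

Besides the shell and the picture viewer there is one more tool, called after "Request:" by a JSON object that holds its "fn" and its "kwargs", one argument or row to a line. jog_arm: Moves the arm, as the interface text tells. Its arguments: {"type":"object","properties":{"travel":{"type":"array"},"yaw":{"type":"array"},"grip":{"type":"number"}},"required":["travel","yaw"]}

```bash
ls; mkdir -p pics; cat > h.py <<'E'
import numpy as np, cv2
from station import observe, camera, calibration, finish_job
def snap(name,fn):
    c=calibration(name); p,d=camera(name)
    cv2.imwrite('pics/'+fn+'.png',p[:,:,::-1]); np.savez('pics/'+fn+'.npz',p=p,d=d,**{k:np.array(v) for k,v in c.items()})
    return p,d,c
def load(fn):
    z=np.load('pics/'+fn+'.npz'); return z['p'],z['d'],z
def cloud(d,c):
    h,w=d.shape; u,v=np.meshgrid(np.arange(w),np.arange(h))
    X=np.stack([(u-c['cx'])/c['fx']*d,(v-c['cy'])/c['fy']*d,d],-1)
    return (X-np.array(c['t']))@np.array(c['R'])
def ray(u,v,z,c):
    R=np.array(c['R']);t=np.array(c['t'])
    r=R.T@np.array([(u-c['cx'])/c['fx'],(v-c['cy'])/c['fy'],1]);o=-R.T@t
    return o+r*(z-o[2])/r[2]
E
python3 - <<'E'
from h import *
print(observe())
for n in('scene','side','wrist'):
    p,d,c=snap(n,n+'0'); print(n,c,(d==0).mean())
E
```

```text
pics
{'t': 0.0, 'q': array([-7.03178242e-02,  5.28285754e-02,  1.40175253e+00, -1.76558449e-05,
        1.68860989e+00, -7.03513109e-02]), 'dq': array([-0.00137252, -0.00073752,  0.00116792, -0.0007996 ,  0.00038254,
        0.00100997]), 'effort': array([ 8.02730119e-04, -3.81666934e+01, -3.60182977e+01,  8.43031398e-05,
        6.19437444e-03, -2.66336252e-05]), 'tcp_pos': array([5.24674256e+02, 3.14640497e-02, 2.22262695e+02]), 'eef_rot': array([-3.14149682e+00, -4.93614453e-05,  2.50632325e-03]), 'wrist_force': array([ 0.77735997, -0.00768981, -0.15951092]), 'moment': array([-0.02542445,  0.03087537, -0.03602684]), 'grip_width': 85.22219347804167}
scene {'fx': 480.5292966734685, 'fy': 480.5292966734685, 'cx': 282.13083389473627, 'cy': 215.89316180777735, 'R': array([[ 7.32577953e-01,  6.80683110e-01, -2.13707132e-04],
       [ 5.24928857e-01, -5.65148912e-01, -6.36440415e-01],
       [-4.33335018e-01,  4.66130036e-01, -7.71325840e-01]]), 't': array([-285.28359382, -166.08149519, 1632.91377807])} 0.003826530612244898
side {'fx': 383.3027472334448, 'fy': 383.3027472334448, 'cx': 278.65802302682806, 'cy': 204.59115504000025, 'R': array([[-0.97023269, -0.2414606 ,  0.01858237],
       [-0.14425301,  0.51458862, -0.84521573],
       [ 0.19452402, -0.82273649, -0.53410212]]), 't': array([400.48812761, 196.65876801, 877.22056131])} 0.004162414965986395
wrist {'fx': 323.44238511021973, 'fy': 323.44238511021973, 'cx': 283.93289993807747, 'cy': 207.72893089745457, 'R': array([[ 9.99999117e-01, -1.08285382e-04, -1.32470034e-03],
       [ 2.71910025e-04, -9.58928625e-01,  2.83647347e-01],
       [-1.30100794e-03, -2.83647456e-01, -9.58927749e-01]]), 't': array([-525.39295443,  -36.80647283,  378.52802016])} 0.0038180272108843537
```

View pics/scene0.png

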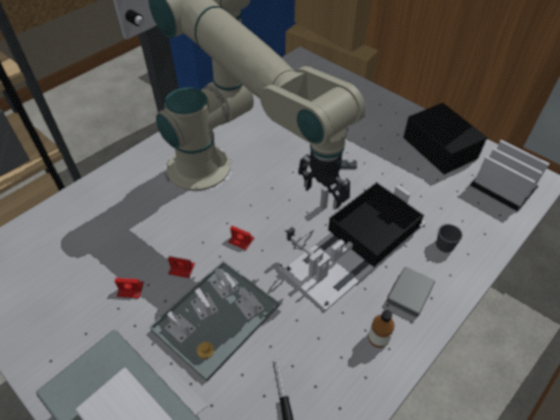

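View pics/side0.png

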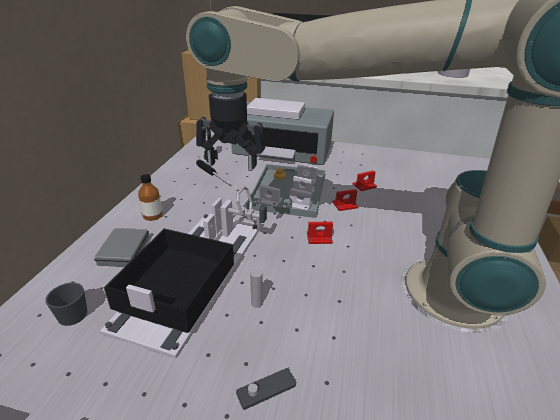

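View pics/wrist0.png

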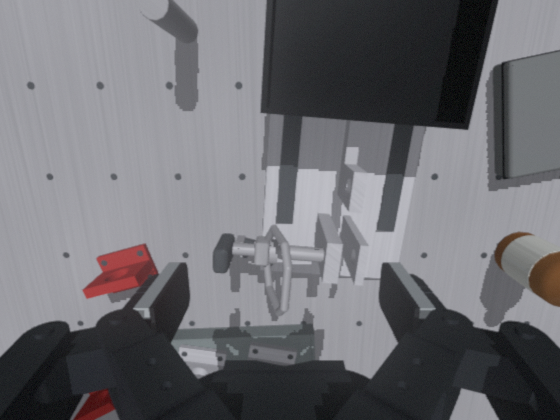

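```bash
python3 - <<'E'
from h import *
p,d,c=load('scene0')
im=cv2.resize(p[250:385,140:300],None,fx=5,fy=5,interpolation=cv2.INTER_CUBIC); cv2.imwrite('pics/tray_s.png',im[:600,:800,::-1])
im=cv2.resize(p[170:310,270:450],None,fx=4.2,fy=4.2,interpolation=cv2.INTER_CUBIC); cv2.imwrite('pics/dock_s.png',im[:,:,::-1])
# top-down height map fused, 2px per mm... 1mm
for nm in('scene0','side0','wrist0'):
    p,d,c=load(nm); X=cloud(d,c); m=(d>0)
    X=X[m];C=p[m]
    k=(X[:,0]>250)&(X[:,0]<800)&(X[:,1]>-500)&(X[:,1]<400)&(X[:,2]<170)&(X[:,2]>-20)
    X=X[k];C=C[k]; o=np.argsort(X[:,2]);X=X[o];C=C[o]
    im=np.zeros((900,550,3),np.uint8)
    iy=(400-X[:,1]).astype(int);ix=(X[:,0]-250).astype(int)
    im[iy,ix]=C[:,::-1]
    im=cv2.dilate(im,np.ones((2,2)))
    cv2.imwrite('pics/top_%s.png'%nm,im[:,:][150:750])
E
```

```text
(no output)
```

View pics/tray_s.png

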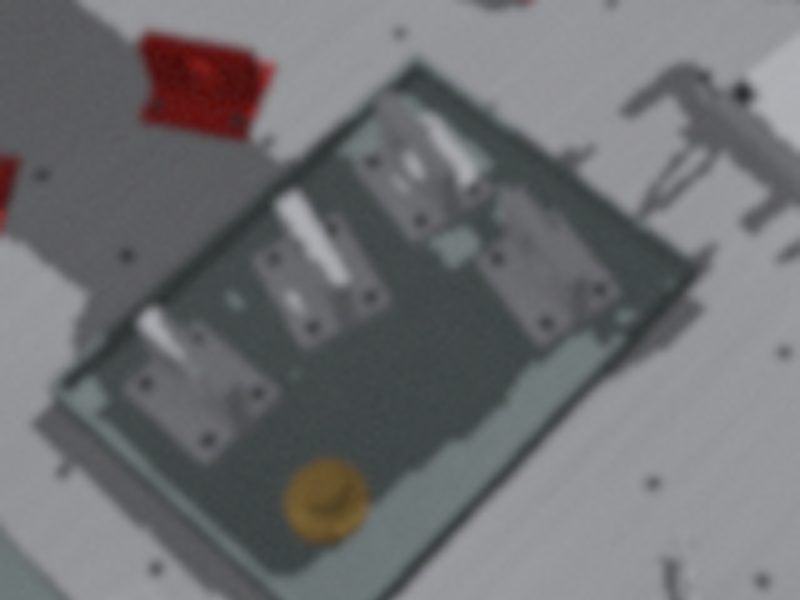

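View pics/top_scene0.png

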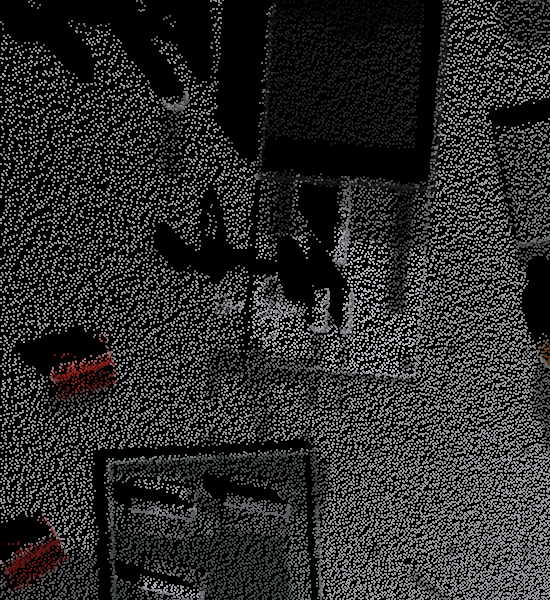

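View pics/top_side0.png

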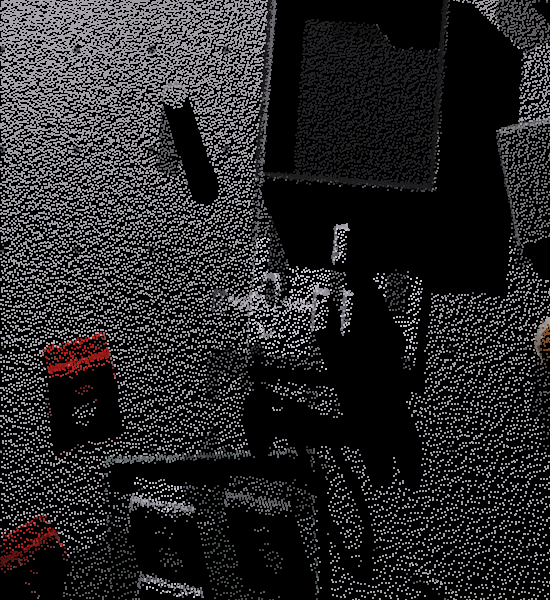

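View pics/dock_s.png

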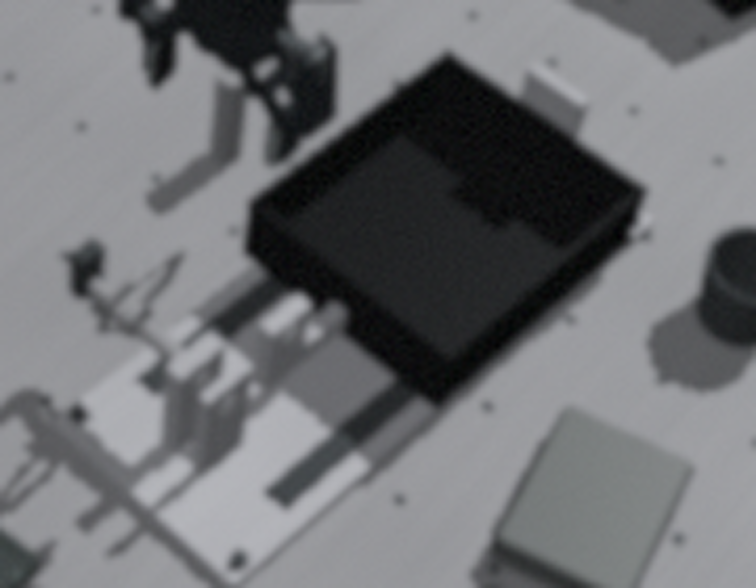

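```bash
cat >> h.py <<'E'
def rects(X,box,zr,minn=15,cell=2):
    """top-down components of points in box=(x0,x1,y0,y1), zr; min area rects"""
    k=(X[:,0]>box[0])&(X[:,0]<box[1])&(X[:,1]>box[2])&(X[:,1]<box[3])&(X[:,2]>zr[0])&(X[:,2]<zr[1])
    X=X[k]; im=np.zeros((int((box[3]-box[2])/cell)+1,int((box[1]-box[0])/cell)+1),np.uint8)
    i=((X[:,1]-box[2])/cell).astype(int);j=((X[:,0]-box[0])/cell).astype(int); im[i,j]=255
    im=cv2.morphologyEx(im,cv2.MORPH_CLOSE,np.ones((7,7)))
    n,l=cv2.connectedComponents(im); out=[]
    for q in range(1,n):
        P=X[l[i,j]==q]
        if len(P)<minn: continue
        (cx,cy),(w,h),a=cv2.minAreaRect(P[:,:2].astype(np.float32))
        if w<h: w,h,a=h,w,a-90
        a=(a+90)%180-90
        out.append((cx,cy,w,h,a,len(P),np.median(P[:,2]),P))
    return out
def show(name,r):
    for o in r: print(name,'c %.1f %.1f  size %.1f %.1f  ang %.1f n %d z %.1f'%o[:7], 'mean',o[7].mean(0).round(1))
E
python3 - <<'E'
from h import *
for nm in('scene0','side0'):
    p,d,c=load(nm); X=cloud(d,c)[d>0]
    print(nm,'table z',np.median(X[(abs(X[:,2])<12)&(X[:,0]>250)&(X[:,0]<800)&(abs(X[:,1])<400)][:,2]))
    show(nm+' webs',rects(X,(350,590,-480,-190),(48,62)))
    show(nm+' tray rim',rects(X,(330,600,-490,-170),(18,26)))
    show(nm+' gauge',rects(X,(350,590,-480,-190),(29,37),8))
    show(nm+' tote rim',rects(X,(480,720,40,330),(82,90)))
    show(nm+' tab',rects(X,(480,720,200,400),(100,125),8))
    show(nm+' post',rects(X,(380,470,60,220),(84,96),8))
    show(nm+' dock hi',rects(X,(430,680,-80,80),(95,112),6))
    show(nm+' dock vhi',rects(X,(430,680,-80,80),(112,160),6))
E
```

```text
scene0 table z 1.1186483627540316
scene0 webs c 423.7 -423.2  size 65.4 13.5  ang 2.7 n 127 z 54.2 mean [ 423.9 -423.8   54. ]
scene0 webs c 420.1 -338.9  size 67.1 12.8  ang -15.1 n 114 z 53.7 mean [ 421.4 -339.2   53.9]
scene0 webs c 413.1 -258.5  size 66.2 14.0  ang -11.0 n 107 z 54.0 mean [ 413.6 -259.1   53.9]
scene0 webs c 508.1 -255.2  size 64.5 13.4  ang -10.3 n 119 z 54.2 mean [ 509.2 -255.3   53.9]
scene0 tray rim c 465.6 -338.2  size 272.9 214.0  ang -87.3 n 681 z 21.9 mean [ 470.9 -344.1   21.8]
scene0 tray rim c 520.5 -421.1  size 38.2 33.6  ang 59.1 n 55 z 20.4 mean [ 523.6 -421.6   20.5]
scene0 tray rim c 421.0 -426.5  size 28.2 5.6  ang 0.9 n 21 z 22.5 mean [ 419.1 -427.3   22.5]
scene0 tray rim c 417.3 -344.3  size 26.7 16.3  ang -46.4 n 15 z 21.6 mean [ 414.3 -343.5   21.7]
scene0 tray rim c 413.1 -264.8  size 62.8 15.3  ang -3.2 n 39 z 21.8 mean [ 416.3 -263.1   21.9]
scene0 tray rim c 511.4 -261.0  size 55.0 13.9  ang -0.4 n 35 z 21.3 mean [ 512.9 -259.1   21.8]
scene0 gauge c 517.3 -420.4  size 21.5 21.5  ang 25.5 n 62 z 33.5 mean [ 517.2 -419.8   33.5]
scene0 ga
[... 3607 characters left out ...]
ize 23.2 22.8  ang 61.4 n 100 z 89.3 mean [423.9 156.6  88.9]
side0 dock hi c 511.1 -77.9  size 5.1 4.9  ang 77.4 n 6 z 97.5 mean [510.6 -77.7  97.5]
side0 dock hi c 581.2 -59.2  size 41.0 40.4  ang 0.0 n 124 z 101.7 mean [579.3 -57.8 100.8]
side0 dock hi c 511.9 -47.5  size 47.7 20.8  ang 59.1 n 42 z 96.1 mean [511.2 -44.   98.7]
side0 dock hi c 465.3 -47.5  size 23.0 10.6  ang 51.9 n 47 z 103.2 mean [467.1 -45.6 103.5]
side0 dock hi c 589.9 6.3  size 34.8 11.8  ang 85.6 n 52 z 98.5 mean [589.5   7.6  98.2]
side0 dock vhi c 524.9 -50.4  size 58.0 14.3  ang -84.8 n 84 z 145.8 mean [524.4 -38.3 140.7]
side0 dock vhi c 469.2 -51.3  size 22.8 12.5  ang 87.7 n 33 z 115.7 mean [468.8 -49.3 115.5]
```

```bash
cat >> h.py <<'E'
from scipy.spatial.transform import Rotation as Ro
def go(x,y,z,theta=None):
    """deltas in tool units to the world target; theta = world heading (deg) of tool x"""
    s=observe(); R=Ro.from_rotvec(s['eef_rot']).as_matrix(); th=np.degrees(np.arctan2(R[1,0],R[0,0]))
    dw=np.array([x,y,z])-s['tcp_pos']
    if theta is not None:
        print('yaw units',round(-(((theta-th)+180)%360-180)/6,2)); 
        t=np.radians(theta); R2=np.array([[np.cos(t),np.sin(t),0],[np.sin(t),-np.cos(t),0],[0,0,-1]])
        print('travel after yaw',(R2.T@dw/25).round(2))
    print('t %.1f th %.1f tilt %.3f tcp %s travel now %s F %s w %.1f'%(s['t'],th,R[2,2],s['tcp_pos'].round(1),(R.T@dw/25).round(2),s['wrist_force'].round(1),s['grip_width']))
E
python3 -c "
from h import *
go(507,-254.7,200,-102)"
```

```text
yaw units 17.0
travel after yaw [10.11 -1.42  0.9 ]
t 0.1 th 0.0 tilt -1.000 tcp [524.8   0.  222.5] travel now [-0.71 10.19  0.9 ] F [-0.2 -0.   0.1] w 85.3
```

Request:
{"fn": "jog_arm", "kwargs": {
  "travel": [
    [0,0,0],
    [0,0,0],
    [0,0,0],
    [0,0,0],
    [0,0,0],
    [0,0,0],
    [0,0,0],
    [0,0,0],
    [0,0,0],
    [0,0,0],
    [0,0,0],
    [0,0,0],
    [0,0,0],
    [0,0,0],
    [0,0,0],
    [0,0,0],
    [0,0,0]
  ],
  "yaw": [1,1,1,1,1,1,1,1,1,1,1,1,1,1,1,1,1],
  "grip": 0.5
}}

```text
t: 1.57
tcp_pos: [524.9, 0.0, 222.7]
eef_rot: [1.97, -2.446, -0.001]
wrist_force: [-0.2, 0.3, 0.3]
grip_width: 42.5
```

```bash
python3 -c "
from h import *
go(507,-254.7,200,-102)"
```

```text
yaw units -0.05
travel after yaw [10.11 -1.42  0.91]
t 1.6 th -102.3 tilt -1.000 tcp [524.9   0.  222.7] travel now [10.11 -1.47  0.91] F [-0.2  0.3  0.3] w 42.5
```

Request:
{"fn": "jog_arm", "kwargs": {
  "travel": [
    [0.92,-0.13,0],
    [0.92,-0.13,0],
    [0.92,-0.13,0],
    [0.92,-0.13,0],
    [0.92,-0.13,0],
    [0.92,-0.13,0],
    [0.92,-0.13,0],
    [0.92,-0.13,0],
    [0.92,-0.13,0],
    [0.92,-0.13,0],
    [0.91,-0.16,0],
    [0,0,0.9],
    [0,0,0.9],
    [0,0,0.9],
    [0,0,0.9],
    [0,0,0.9]
  ],
  "yaw": [0,0,0,0,0,0,0,0,0,0,0,0,0,0,0,0]
}}

```text
t: 2.9
tcp_pos: [507.9, -254.7, 109.2]
eef_rot: [1.977, -2.442, -0.001]
wrist_force: [0.2, -0.6, -0.1]
grip_width: 42.7
```

```bash
python3 -c "
from h import *
go(507,-254.7,38,-102)
snap('wrist','w1')"
```

```text
yaw units -0.0
travel after yaw [0.01 0.03 2.85]
t 2.9 th -102.0 tilt -1.000 tcp [ 507.9 -254.7  109.2] travel now [0.01 0.03 2.85] F [ 0.2 -0.6 -0.1] w 42.7
```

View pics/w1.png

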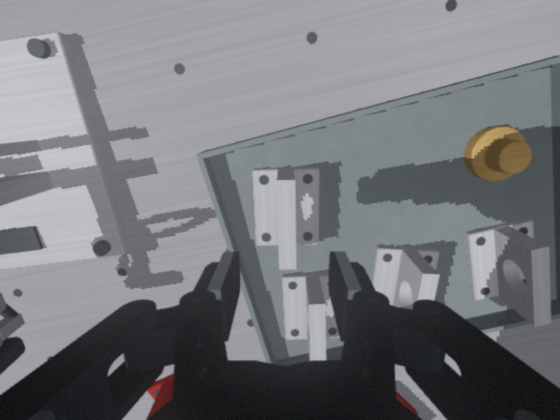

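```bash
python3 -c "
from h import *
p,d,c=load('w1')
for P in [(507,-254.7,54),(507.9,-254.7,92),(412,-259,54)]:
    q=c['R']@np.array(P)+c['t']; print(q[:2]/q[2]*c['fx']+[c['cx'],c['cy']])
X=cloud(d,c)[d>0]
show('w',rects(X,(350,590,-480,-190),(48,60)))
"
```

```text
[284.19282272 226.50016304]
[283.86226213 248.07746448]
[315.91622913 341.27727392]
w c 423.1 -424.8  size 65.9 14.0  ang 2.4 n 1785 z 53.2 mean [ 425.5 -423.4   52.7]
w c 439.1 -344.8  size 26.0 13.2  ang -15.6 n 591 z 53.2 mean [ 441.9 -344.8   52.7]
w c 419.5 -261.0  size 51.3 12.0  ang -9.1 n 981 z 53.4 mean [ 421.6 -261.3   53.2]
w c 507.2 -255.9  size 64.0 12.0  ang -10.7 n 1616 z 53.5 mean [ 509.  -256.3   53.4]
```

Request:
{"fn": "jog_arm", "kwargs": {
  "travel": [
    [0.04,0.03,0.9],
    [0,0,0.9],
    [0,0,0.7],
    [0,0,0.34],
    [0,0,0]
  ],
  "yaw": [-0.2,0,0,0,0]
}}

```text
t: 3.37
tcp_pos: [506.2, -255.0, 37.7]
eef_rot: [2.002, -2.42, -0.006]
wrist_force: [-1.6, -0.7, -0.4]
grip_width: 43.0
```

Request:
{"fn": "jog_arm", "kwargs": {
  "travel": [
    [0,0,0],
    [0,0,0],
    [0,0,0],
    [0,0,0],
    [0,0,0],
    [0,0,0]
  ],
  "yaw": [0,0,0,0,0,0],
  "grip": 1
}}

```text
t: 3.87
tcp_pos: [508.2, -256.4, 41.5]
eef_rot: [-2.002, 2.42, -0.005]
wrist_force: [-0.2, -2.7, 6.4]
grip_width: 9.6
```

Request:
{"fn": "jog_arm", "kwargs": {
  "travel": [
    [0,0,-0.5],
    [0,0,-0.9],
    [0,0,-0.9],
    [0,0,-0.9],
    [0,0,0]
  ],
  "yaw": [0,0,0,0,0]
}}

```text
t: 4.28
tcp_pos: [509.3, -256.6, 125.7]
eef_rot: [-2.001, 2.418, -0.013]
wrist_force: [0.3, -0.8, 0.7]
grip_width: 8.9
```

```bash
python3 -c "
from h import *
go(507,-254.7,38,-102)
snap('wrist','w2');snap('scene','s2')"
```

```text
yaw units 0.2
travel after yaw [-0.06  0.1   3.51]
t 4.3 th -100.8 tilt -1.000 tcp [ 509.3 -256.6  125.7] travel now [-0.07  0.13  3.51] F [ 0.3 -0.8  0.7] w 8.9
```

View pics/w2.png

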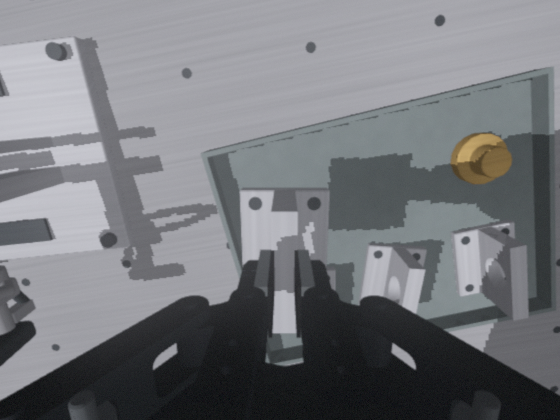

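```bash
python3 -c "
from h import *
p,d,c=load('s2')
im=cv2.resize(p[190:370,130:330],None,fx=3.8,fy=3.3,interpolation=cv2.INTER_CUBIC); cv2.imwrite('pics/s2c.png',im[:,:,::-1])
go(0,0,0)"
```

```text
t 4.4 th -100.8 tilt -1.000 tcp [ 507.5 -255.7  120.6] travel now [-6.25 21.87  4.78] F [-0.5 -0.2 -2. ] w 9.5
```

View pics/s2c.png

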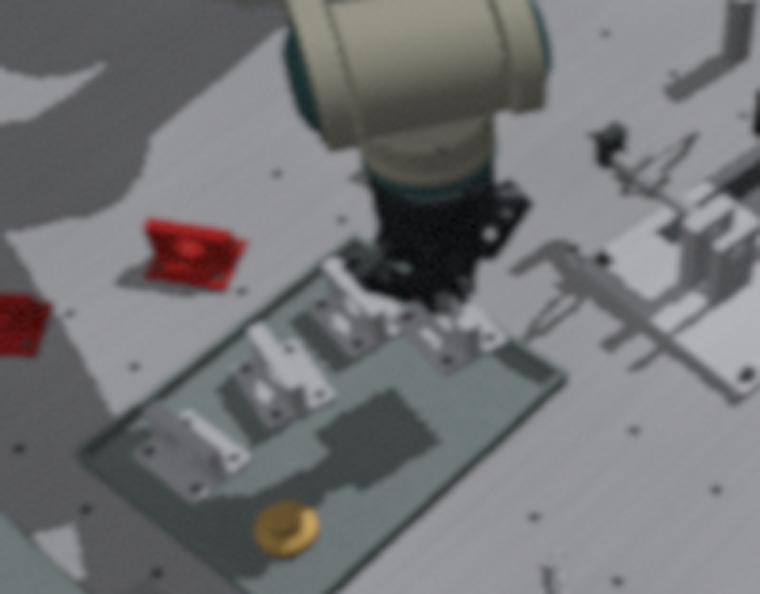

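```bash
cat >> h.py <<'E'
TO=np.array([603.3,173.6]); A=np.radians(-4.2)
EX=np.array([np.cos(A),np.sin(A)]);EY=np.array([-np.sin(A),np.cos(A)])
def slot(dx,dy,z): 
    q=TO+dx*EX+dy*EY; print('target',q.round(1)); go(q[0],q[1],z,-94.2)
E
python3 -c "
from h import *
slot(38,45,225)"
```

```text
target [644.5 215.7]
yaw units -1.1
travel after yaw [-19.21  -4.08  -4.18]
t 4.4 th -100.8 tilt -1.000 tcp [ 507.5 -255.7  120.6] travel now [-19.55  -1.86  -4.18] F [-0.5 -0.2 -2. ] w 9.5
```

Request:
{"fn": "jog_arm", "kwargs": {
  "travel": [
    [0,0,-0.84],
    [0,0,-0.84],
    [0,0,-0.84],
    [0,0,-0.84],
    [0,0,-0.84],
    [-0.96,-0.2,0],
    [-0.96,-0.2,0],
    [-0.96,-0.2,0],
    [-0.96,-0.2,0],
    [-0.96,-0.2,0],
    [-0.96,-0.2,0],
    [-0.96,-0.2,0],
    [-0.96,-0.2,0],
    [-0.96,-0.2,0],
    [-0.96,-0.2,0],
    [-0.96,-0.2,0],
    [-0.96,-0.2,0],
    [-0.96,-0.2,0],
    [-0.96,-0.2,0],
    [-0.96,-0.2,0]
  ],
  "yaw": [-0.22,-0.22,-0.22,-0.22,-0.22,0,0,0,0,0,0,0,0,0,0,0,0,0,0,0]
}}

```text
t: 6.05
tcp_pos: [607.9, 99.1, 222.3]
eef_rot: [2.137, -2.299, -0.004]
wrist_force: [0.0, -1.2, -0.9]
grip_width: 9.4
```

Request:
{"fn": "jog_arm", "kwargs": {
  "travel": [
    [-0.96,-0.2,0],
    [-0.96,-0.2,0],
    [-0.96,-0.2,0],
    [-0.96,-0.25,0],
    [-0.96,-0.25,0],
    [0,0,0],
    [0,0,0]
  ],
  "yaw": [0,0,0,0,0,0,0]
}}

```text
t: 6.63
tcp_pos: [644.0, 216.6, 221.6]
eef_rot: [2.138, -2.296, -0.003]
wrist_force: [-0.0, 0.0, -0.7]
grip_width: 9.6
```

```bash
python3 -c "
from h import *
slot(38,45,71);snap('wrist','w3');slot(38,45,71)"
```

```text
target [644.5 215.7]
yaw units 0.02
travel after yaw [ 0.04 -0.02  6.03]
t 6.6 th -94.1 tilt -1.000 tcp [644.  216.6 221.6] travel now [ 0.03 -0.05  6.03] F [-0.   0.  -0.7] w 9.6
target [644.5 215.7]
yaw units 0.01
travel after yaw [-0.   -0.02  6.05]
t 6.7 th -94.2 tilt -1.000 tcp [644.1 215.6 222.4] travel now [-0.01 -0.04  6.05] F [-0.4 -0.6 -0.3] w 9.0
```

View pics/w3.png

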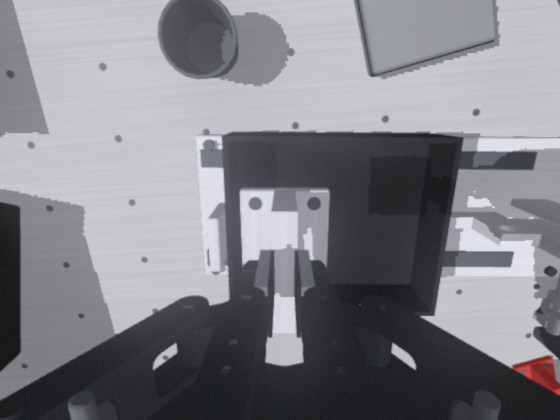

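Request:
{"fn": "jog_arm", "kwargs": {
  "travel": [
    [0,0,0.9],
    [0,0,0.9],
    [0,0,0.9],
    [0,0,0.9],
    [0,0,0.9],
    [0,0,0.7],
    [0,0,0.5],
    [0,0,0.3],
    [0,0,0],
    [0,0,0]
  ],
  "yaw": [0,0,0,0,0,0,0,0,0,0]
}}

```text
t: 7.52
tcp_pos: [644.9, 215.3, 75.2]
eef_rot: [-2.138, 2.301, -0.001]
wrist_force: [0.0, 0.6, -0.8]
grip_width: 8.8
```

Request:
{"fn": "jog_arm", "kwargs": {
  "travel": [
    [0,0,0],
    [0,0,0],
    [0,0,0],
    [0,0,0]
  ],
  "yaw": [0,0,0,0],
  "grip": 0.5
}}

```text
t: 7.85
tcp_pos: [645.0, 215.8, 75.7]
eef_rot: [-2.138, 2.3, -0.001]
wrist_force: [0.4, -0.2, -0.0]
grip_width: 42.9
```

Request:
{"fn": "jog_arm", "kwargs": {
  "travel": [
    [0,0,-0.8],
    [0,0,-0.9],
    [0,0,-0.9],
    [0,0,-0.9],
    [0,0,-0.9],
    [0,0,-0.9],
    [0,0,-0.6],
    [0,0,0]
  ],
  "yaw": [0,0,0,0,0,0,0,0]
}}

```text
t: 8.52
tcp_pos: [645.8, 216.0, 227.5]
eef_rot: [-2.134, 2.296, -0.006]
wrist_force: [0.3, -0.2, 0.0]
grip_width: 42.5
```

```bash
python3 -c "
from h import *
p,d,c=snap('wrist','w4'); X=cloud(d,c)[d>0]
show('webs',rects(X,(520,690,75,275),(70,84)))
show('rim',rects(X,(480,720,40,310),(84.5,89)))
p,d,c=snap('scene','s4'); X=cloud(d,c)[d>0]
show('webs',rects(X,(350,590,-480,-190),(48,60)))
go(412,-260,200,-100)
"
```

```text
webs c 530.6 75.7  size 21.0 1.3  ang -1.3 n 52 z 75.5 mean [527.3  75.5  76.4]
webs c 687.3 114.4  size 78.4 4.2  ang 87.0 n 69 z 74.2 mean [687.7 102.8  75.8]
webs c 522.0 229.9  size 90.6 3.5  ang 85.5 n 558 z 77.1 mean [523.2 235.9  77.1]
webs c 644.4 216.2  size 64.3 11.3  ang -4.0 n 816 z 80.5 mean [645.9 215.8  80.4]
webs c 639.1 270.8  size 102.2 7.9  ang -4.6 n 251 z 77.5 mean [642.4 267.   77.3]
rim c 613.3 172.9  size 218.7 160.5  ang 85.5 n 2644 z 85.5 mean [654.5 156.5  85.6]
rim c 520.1 225.9  size 103.2 7.4  ang 84.8 n 455 z 85.5 mean [520.2 226.5  85.5]
webs c 422.6 -423.5  size 67.4 13.5  ang 2.0 n 126 z 54.0 mean [ 424.8 -423.6   54. ]
webs c 420.0 -338.3  size 67.2 13.0  ang -14.9 n 110 z 53.7 mean [ 421.4 -339.3   54. ]
webs c 411.6 -258.6  size 66.8 13.7  ang -10.0 n 108 z 53.7 mean [ 412.8 -259.1   53.7]
yaw units 0.97
travel after yaw [20.35  5.86  0.89]
t 8.6 th -94.2 tilt -1.000 tcp [644.7 215.7 222.3] travel now [19.66  7.89  0.88] F [ 0.   0.8 -0.3] w 42.7
```

View pics/w4.png

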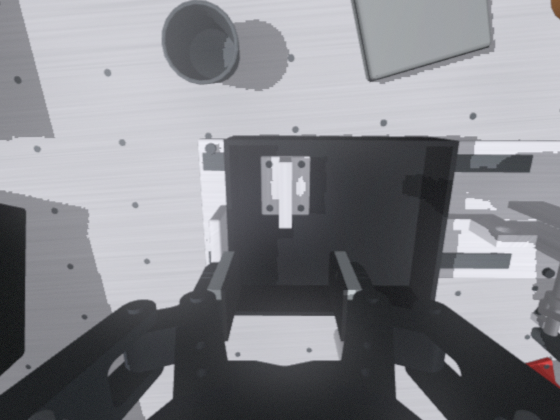

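Request:
{"fn": "jog_arm", "kwargs": {
  "travel": [
    [0,0,0],
    [0.97,0.28,0],
    [0.97,0.28,0],
    [0.97,0.28,0],
    [0.97,0.28,0],
    [0.97,0.28,0],
    [0.97,0.28,0],
    [0.97,0.28,0],
    [0.97,0.28,0],
    [0.97,0.28,0],
    [0.97,0.28,0],
    [0.97,0.28,0],
    [0.97,0.28,0],
    [0.97,0.28,0],
    [0.97,0.28,0],
    [0.97,0.28,0],
    [0.97,0.28,0],
    [0.97,0.28,0],
    [0.97,0.28,0]
  ],
  "yaw": [0.97,0,0,0,0,0,0,0,0,0,0,0,0,0,0,0,0,0,0]
}}

```text
t: 10.2
tcp_pos: [443.3, -193.0, 220.1]
eef_rot: [2.018, -2.406, -0.004]
wrist_force: [0.9, -0.9, -0.4]
grip_width: 42.4
```

Request:
{"fn": "jog_arm", "kwargs": {
  "travel": [
    [0.97,0.28,0.9],
    [0.97,0.28,0.9],
    [0.95,0.26,0.9],
    [0,0,0.9],
    [0,0,0.9],
    [0,0,0]
  ],
  "yaw": [0,0,0,0,0,0]
}}

```text
t: 10.7
tcp_pos: [408.5, -258.1, 103.0]
eef_rot: [2.016, -2.406, -0.017]
wrist_force: [-0.5, 0.8, -0.2]
grip_width: 43.0
```

```bash
python3 -c "
from h import *
p,d,c=snap('wrist','w5'); X=cloud(d,c)[d>0]
r=rects(X,(350,590,-480,-190),(48,60));show('webs',r)
b=min(r,key=lambda o:np.hypot(o[0]-412,o[1]+259))
go(b[0],b[1],41,b[4]-90)
"
```

```text
webs c 423.0 -424.6  size 64.4 14.2  ang 2.2 n 2697 z 53.2 mean [ 424.8 -423.4   52.8]
webs c 419.9 -340.0  size 64.2 13.2  ang -15.3 n 2204 z 53.4 mean [ 421.7 -339.6   53.1]
webs c 412.1 -259.8  size 64.5 11.9  ang -9.5 n 1745 z 53.5 mean [ 413.9 -260.3   53.5]
yaw units -0.09
travel after yaw [ 0.03 -0.1   2.6 ]
t 10.8 th -100.0 tilt -1.000 tcp [ 409.8 -258.6  106. ] travel now [ 0.04 -0.12  2.6 ] F [ 0.2  0.1 -0.1] w 42.5
```

View pics/w5.png

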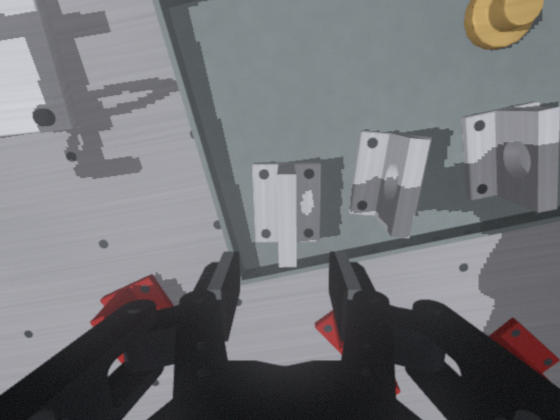

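Request:
{"fn": "jog_arm", "kwargs": {
  "travel": [
    [0.04,-0.12,0.9],
    [0,0,0.9],
    [0,0,0.6],
    [0,0,0.2],
    [0,0,0]
  ],
  "yaw": [-0.09,0,0,0,0]
}}

```text
t: 11.17
tcp_pos: [414.4, -260.9, 44.3]
eef_rot: [2.031, -2.397, -0.002]
wrist_force: [-0.4, -0.3, 0.8]
grip_width: 42.7
```

Request:
{"fn": "jog_arm", "kwargs": {
  "travel": [
    [0,0,0],
    [0,0,0],
    [0,0,0],
    [0,0,0],
    [0,0,0],
    [0,0,0]
  ],
  "yaw": [0,0,0,0,0,0],
  "grip": 1
}}

```text
t: 11.67
tcp_pos: [415.3, -261.8, 45.8]
eef_rot: [-2.03, 2.397, -0.003]
wrist_force: [-0.8, 1.5, 5.9]
grip_width: 0.0
```

Request:
{"fn": "jog_arm", "kwargs": {
  "travel": [
    [0,0,-0.5],
    [0,0,-0.9],
    [0,0,-0.9],
    [0,0,-0.9],
    [0,0,-0.9],
    [0,0,-0.9],
    [0,0,-0.9],
    [0,0,-0.9],
    [0,0,-0.6],
    [0,0,0]
  ],
  "yaw": [0,0,0,0,0,0,0,0,0,0]
}}

```text
t: 12.5
tcp_pos: [415.6, -262.2, 233.5]
eef_rot: [-2.029, 2.396, -0.01]
wrist_force: [-0.2, 0.1, 0.7]
grip_width: -0.1
```

```bash
python3 -c "
from h import *
slot(-38,45,225)
"
```

```text
target [568.7 221.3]
yaw units -0.88
travel after yaw [-19.74  -4.69   0.34]
t 12.5 th -99.5 tilt -1.000 tcp [ 415.6 -262.2  233.5] travel now [-20.08  -2.85   0.3 ] F [-0.2  0.1  0.7] w -0.1
```

```bash
python3 -c "
from h import *
p,d,c=snap('wrist','w6'); X=cloud(d,c)[d>0]
show('webs',rects(X,(350,590,-480,-190),(48,60)))
show('low',rects(X,(350,590,-480,-190),(8,48)))
"
```

```text
webs c 423.2 -424.5  size 64.3 13.3  ang 2.0 n 898 z 53.2 mean [ 424.2 -423.6   52.9]
webs c 420.1 -339.7  size 64.0 12.5  ang -15.2 n 789 z 53.4 mean [ 421.1 -339.5   53.2]
webs c 412.4 -259.6  size 63.8 11.6  ang -9.3 n 692 z 53.5 mean [ 413.7 -260.    53.5]
low c 465.8 -340.1  size 271.1 210.7  ang -87.2 n 8035 z 17.8 mean [ 458.1 -333.3   16.8]
low c 423.3 -423.9  size 64.2 51.9  ang 2.1 n 1928 z 12.2 mean [ 425.  -414.    18.5]
low c 516.6 -420.1  size 41.0 40.3  ang -56.1 n 1382 z 17.5 mean [ 515.9 -416.3   22.6]
low c 414.7 -360.3  size 64.1 13.9  ang -9.9 n 411 z 11.4 mean [ 416.3 -360.7   11.4]
low c 422.9 -329.8  size 64.6 32.7  ang -16.5 n 1407 z 11.8 mean [ 424.6 -327.7   16.4]
```

View pics/w6.png

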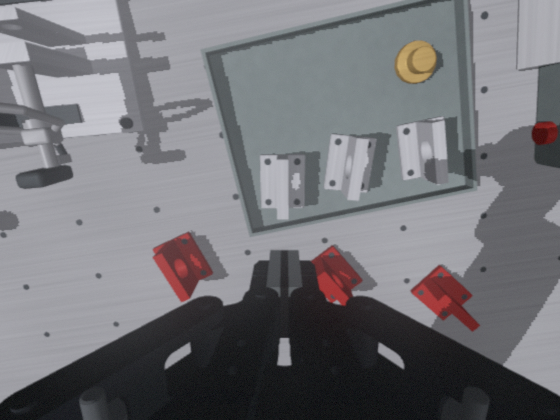

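```bash
python3 -c "
from h import *
for n,uv in (('w6',(285,262)),('w6',(285,285)),('w2',(262,262)),('w2',(285,262)),('w2',(285,300)),('w5',(232,262)),('w5',(232,270)),('w4',(228,262))):
    p,d,c=load(n); X=cloud(d,c); u,v=uv; print(n,uv,X[v-6:v+7:3,u].round(0).tolist())
go(412.4,-259.7,37,-99.5)
"
```

```text
w6 (285, 262) [[427.0, -265.0, 252.0], [428.0, -265.0, 257.0], [427.0, -265.0, 259.0], [427.0, -265.0, 261.0], [427.0, -265.0, 264.0]]
w6 (285, 285) [[427.0, -265.0, 274.0], [427.0, -265.0, 276.0], [427.0, -264.0, 277.0], [427.0, -264.0, 279.0], [425.0, -264.0, 279.0]]
w2 (262, 262) [[522.0, -249.0, 144.0], [522.0, -249.0, 147.0], [523.0, -250.0, 152.0], [522.0, -250.0, 153.0], [522.0, -250.0, 156.0]]
w2 (285, 262) [[517.0, -259.0, 137.0], [516.0, -258.0, 138.0], [515.0, -258.0, 138.0], [513.0, -258.0, 138.0], [512.0, -258.0, 138.0]]
w2 (285, 300) [[498.0, -255.0, 137.0], [496.0, -255.0, 137.0], [495.0, -254.0, 138.0], [493.0, -254.0, 137.0], [492.0, -254.0, 138.0]]
w5 (232, 262) [[425.0, -238.0, 123.0], [425.0, -238.0, 125.0], [424.0, -239.0, 128.0], [424.0, -239.0, 130.0], [424.0, -239.0, 132.0]]
w5 (232, 270) [[425.0, -239.0, 131.0], [424.0, -239.0, 132.0], [424.0, -239.0, 134.0], [422.0, -239.0, 133.0], [420.0, -238.0, 132.0]]
w4 (228, 262) [[660.0, 240.0, 247.0], [659.0, 239.0, 249.0], [660.0, 238.0, 253.0], [659.0, 238.0, 255.0], [659.0, 238.0, 258.0]]
yaw units 0.0
travel after yaw [-0.07  0.12  7.77]
t 12.6 th -99.5 tilt -1.000 tcp [ 415.1 -261.8  231.1] travel now [-0.08  0.15  7.77] F [-0.5  0.2  0.1] w 0.1
```

```bash
python3 -c "
from h import *
for n,u in (('w6',276),('w6',285),('w6',292),('w2',262),('w2',267),('w2',306),('w5',235),('w5',340)):
    p,d,c=load(n); X=cloud(d,c); 
    print(n,u,[(v,*X[v,u].round(0).astype(int)) for v in range(236,274,3)])
p,d,c=load('w6'); print(-c['R'].T@c['t'])
q=c['R']@np.array([415.,-262,214])+c['t']; print(q[:2]/q[2]*c['fx']+[c['cx'],c['cy']])
p,d,c=load('w2');cv2.imwrite('pics/w2c.png',cv2.resize(p[180:350,200:370],None,fx=3.4,fy=3.4)[:,:,::-1])
"
```

```text
w6 276 [(236, np.int64(342), np.int64(-240), np.int64(0)), (239, np.int64(338), np.int64(-240), np.int64(0)), (242, np.int64(334), np.int64(-239), np.int64(1)), (245, np.int64(329), np.int64(-238), np.int64(-1)), (248, np.int64(325), np.int64(-237), np.int64(-1)), (251, np.int64(428), np.int64(-261), np.int64(248)), (254, np.int64(428), np.int64(-261), np.int64(251)), (257, np.int64(427), np.int64(-261), np.int64(253)), (260, np.int64(428), np.int64(-261), np.int64(257)), (263, np.int64(428), np.int64(-261), np.int64(260)), (266, np.int64(428), np.int64(-261), np.int64(263)), (269, np.int64(428), np.int64(-261), np.int64(266)), (272, np.int64(428), np.int64(-261), np.int64(268))]
w6 285 [(236, np.int64(339), np.int64(-252), np.int64(-1)), (239, np.int64(335), np.int64(-251), np.int64(-1)), (242, np.int64(332), np.int64(-250), np.int64(1)), (245, np.int64(328), np.int64(-250), np.int64(0)), (248, np.int64(323), np.int64(-249), np.int64(-2)), (251, np.int64(427), np.int64(-265), np.int64(248)), (254, np.int64(428), np.int64(-265), np.int64(251)), (257, np.int64(428), np.int64(-265), np
[... 3789 characters left out ...]
 (239, np.int64(372), np.int64(-298), np.int64(4)), (242, np.int64(369), np.int64(-298), np.int64(4)), (245, np.int64(366), np.int64(-298), np.int64(3)), (248, np.int64(364), np.int64(-297), np.int64(4)), (251, np.int64(416), np.int64(-286), np.int64(117)), (254, np.int64(416), np.int64(-285), np.int64(119)), (257, np.int64(416), np.int64(-285), np.int64(123)), (260, np.int64(416), np.int64(-284), np.int64(126)), (263, np.int64(417), np.int64(-284), np.int64(129)), (266, np.int64(417), np.int64(-283), np.int64(132)), (269, np.int64(417), np.int64(-283), np.int64(135)), (272, np.int64(417), np.int64(-282), np.int64(137))]
[ 487.05941269 -273.8247854   384.29746866]
[283.55279514 247.63619368]
```

View pics/w2c.png

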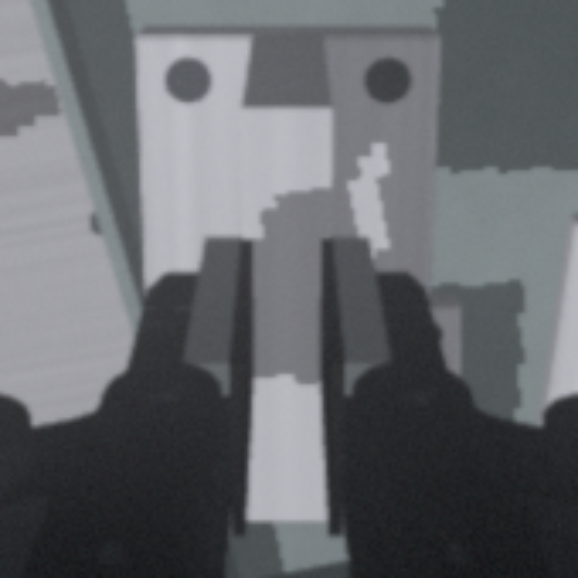

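```bash
python3 -c "
from h import *
go(412.4,-259.7,37,-99.5)
for n in('scene','side'):
    p,d,c=snap(n,n+'7'); 
    for z in (214,231,248):
        q=c['R']@np.array([415.,-262,z])+c['t']; q=q[:2]/q[2]*c['fx']+[c['cx'],c['cy']]; print(n,z,q)
    u,v=q.astype(int); im=cv2.resize(p[v-50:v+70,u-60:u+60],None,fx=5,fy=5,interpolation=cv2.INTER_CUBIC)
    for z,col in ((214,(255,0,0)),(231,(0,255,0)),(248,(0,0,255))):
        q=c['R']@np.array([415.,-262,z])+c['t']; q=q[:2]/q[2]*c['fx']+[c['cx'],c['cy']]
        cv2.circle(im,(int((q[0]-u+60)*5),int((q[1]-v+50)*5)),4,col,-1)
    cv2.imwrite('pics/%s7c.png'%n,im[:,:,::-1])
go(412.4,-259.7,37,-99.5)
"
```

```text
yaw units 0.0
travel after yaw [-0.07  0.12  7.77]
t 12.6 th -99.5 tilt -1.000 tcp [ 415.1 -261.8  231.1] travel now [-0.08  0.15  7.77] F [-0.5  0.2  0.1] w 0.1
scene 214 [216.33066264 242.12064586]
scene 231 [215.58068863 237.90892938]
scene 248 [214.81345679 233.60029618]
side 214 [302.20929364 139.84968213]
side 231 [302.52823092 134.04525768]
side 248 [302.85273157 128.139584  ]
yaw units 0.0
travel after yaw [-0.05  0.08  7.66]
t 12.7 th -99.5 tilt -1.000 tcp [ 414.3 -261.2  228.4] travel now [-0.04  0.07  7.66] F [ 0.4  0.1 -1.2] w 0.0
```

View pics/scene7c.png

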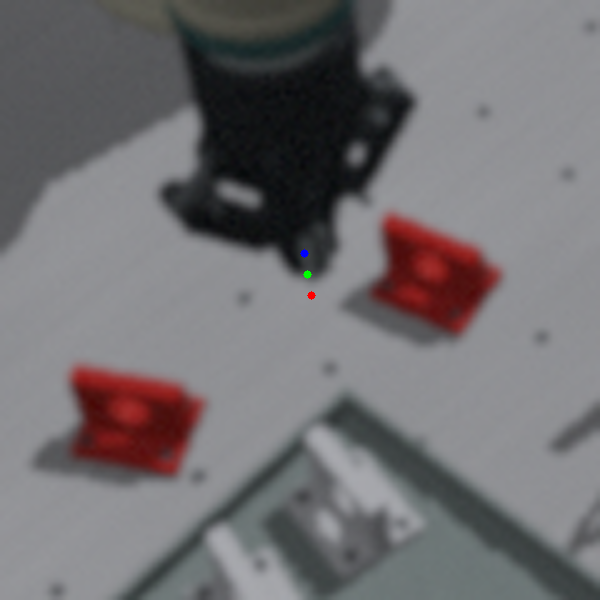

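View pics/side7c.png

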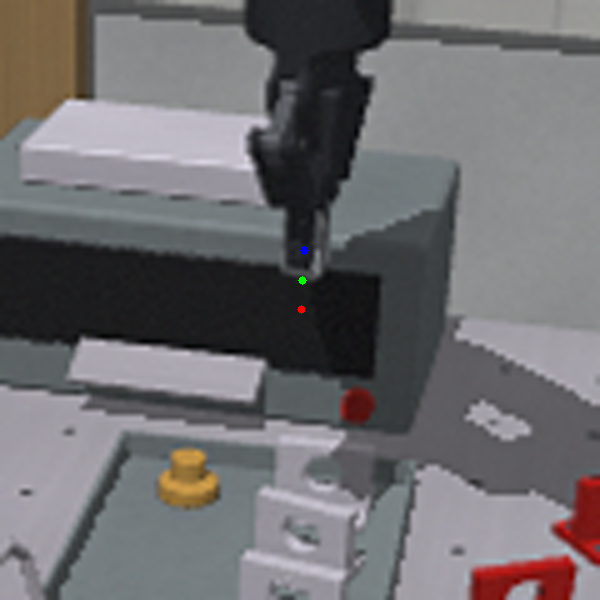

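Request:
{"fn": "jog_arm", "kwargs": {
  "travel": [
    [0,0,0],
    [-0.06,0.09,0.9],
    [0,0,0.9],
    [0,0,0.9],
    [0,0,0.9],
    [0,0,0.9],
    [0,0,0.9],
    [0,0,0.9],
    [0,0,0.9],
    [0,0,0.3],
    [0,0,0]
  ],
  "yaw": [0,0,0,0,0,0,0,0,0,0,0],
  "grip": 0.5
}}

```text
t: 13.57
tcp_pos: [410.9, -258.3, 39.2]
eef_rot: [2.029, -2.396, -0.009]
wrist_force: [-0.5, 0.2, 0.0]
grip_width: 42.5
```

Request:
{"fn": "jog_arm", "kwargs": {
  "travel": [
    [0,0,0.15],
    [0,0,0.15],
    [0,0,0.1],
    [0,0,0]
  ],
  "yaw": [0,0,0,0]
}}

```text
t: 13.9
tcp_pos: [412.8, -259.7, 32.4]
eef_rot: [-2.03, 2.397, -0.001]
wrist_force: [0.7, -0.3, 0.5]
grip_width: 42.9
```

```bash
python3 -c "
from h import *
go(412.4,-259.7,20,-99.5)
p,d,c=snap('side','side8'); u,v=302,190
cv2.imwrite('pics/side8c.png',cv2.resize(p[v-60:v+60,u-60:u+60],None,fx=5,fy=5,interpolation=cv2.INTER_CUBIC)[:,:,::-1])
"
```

```text
yaw units 0.0
travel after yaw [0.   0.02 0.49]
t 13.9 th -99.5 tilt -1.000 tcp [ 412.8 -259.7   32.4] travel now [0.   0.02 0.49] F [ 0.7 -0.3  0.5] w 42.9
```

View pics/side8c.png

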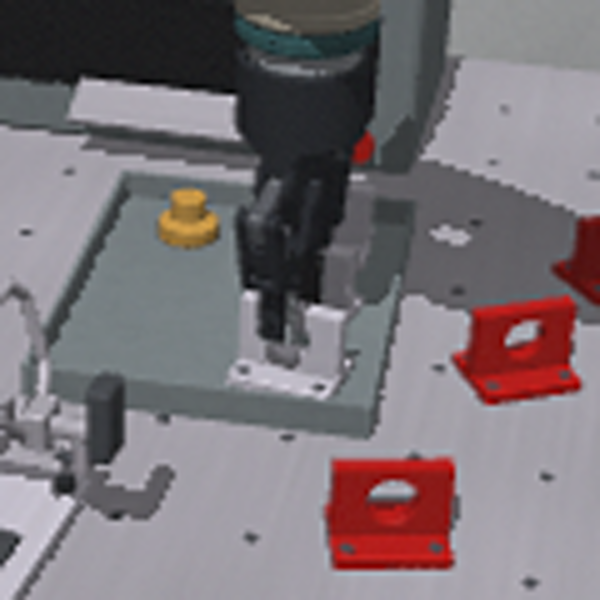

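```bash
python3 -c "
from h import *
p,d,c=load('side8')
for z in(5,15,25,35,45):
    for y in(-238,-225):
        q=c['R']@np.array([413.,y,z])+c['t']; q=q[:2]/q[2]*c['fx']+[c['cx'],c['cy']]; print(z,y,((q-[242,130])*5).round())
X=cloud(d,c); print(X[190:206:2,296].round(0).tolist())
"
```

```text
5 -238 [279. 390.]
5 -225 [274. 402.]
15 -238 [280. 376.]
15 -225 [275. 388.]
25 -238 [280. 362.]
25 -225 [276. 373.]
35 -238 [281. 348.]
35 -225 [277. 359.]
45 -238 [282. 333.]
45 -225 [277. 344.]
[[419.0, -229.0, 71.0], [418.0, -224.0, 68.0], [418.0, -225.0, 60.0], [418.0, -225.0, 54.0], [419.0, -233.0, 42.0], [422.0, -252.0, 23.0], [422.0, -254.0, 15.0], [421.0, -251.0, 10.0]]
```

Request:
{"fn": "jog_arm", "kwargs": {
  "travel": [
    [0,0.02,0.2],
    [0,0,0.2],
    [0,0,0.1],
    [0,0,0]
  ],
  "yaw": [0,0,0,0]
}}

```text
t: 14.28
tcp_pos: [411.7, -259.1, 18.7]
eef_rot: [2.03, -2.397, -0.002]
wrist_force: [-0.2, -0.2, -0.3]
grip_width: 42.6
```

Request:
{"fn": "jog_arm", "kwargs": {
  "travel": [
    [0,0,0],
    [0,0,0],
    [0,0,0],
    [0,0,0],
    [0,0,0],
    [0,0,0]
  ],
  "yaw": [0,0,0,0,0,0],
  "grip": 1
}}

```text
t: 14.78
tcp_pos: [412.4, -259.6, 19.9]
eef_rot: [-2.03, 2.397, -0.001]
wrist_force: [0.1, -0.5, 1.5]
grip_width: 10.7
```

Request:
{"fn": "jog_arm", "kwargs": {
  "travel": [
    [0,0,-0.5],
    [0,0,-0.9],
    [0,0,-0.9],
    [0,0,-0.9],
    [0,0,-0.9],
    [0,0,-0.9],
    [0,0,-0.9],
    [0,0,-0.9],
    [0,0,-0.4],
    [0,0,0],
    [0,0,0]
  ],
  "yaw": [-0.22,-0.22,-0.22,-0.22,0,0,0,0,0,0,0]
}}

```text
t: 15.7
tcp_pos: [412.0, -259.4, 198.8]
eef_rot: [2.139, -2.301, -0.001]
wrist_force: [-0.0, 1.0, -1.9]
grip_width: 10.9
```

```bash
python3 -c "
from h import *
slot(-38,45,200)
"
```

```text
target [568.7 221.3]
yaw units -0.0
travel after yaw [-19.63  -4.84  -0.05]
t 15.7 th -94.2 tilt -1.000 tcp [ 412.  -259.4  198.8] travel now [-19.63  -4.84  -0.04] F [-0.   1.  -1.9] w 10.9
```

Request:
{"fn": "jog_arm", "kwargs": {
  "travel": [
    [-0.98,-0.24,0],
    [-0.98,-0.24,0],
    [-0.98,-0.24,0],
    [-0.98,-0.24,0],
    [-0.98,-0.24,0],
    [-0.98,-0.24,0],
    [-0.98,-0.24,0],
    [-0.98,-0.24,0],
    [-0.98,-0.24,0],
    [-0.98,-0.24,0],
    [-0.98,-0.24,0],
    [-0.98,-0.24,0],
    [-0.98,-0.24,0],
    [-0.98,-0.24,0],
    [-0.98,-0.24,0],
    [-0.98,-0.24,0],
    [-0.98,-0.24,0],
    [-0.98,-0.24,0],
    [-0.98,-0.24,0],
    [-0.98,-0.24,0]
  ],
  "yaw": [0,0,0,0,0,0,0,0,0,0,0,0,0,0,0,0,0,0,0,0]
}}

```text
t: 17.37
tcp_pos: [567.2, 221.4, 196.7]
eef_rot: [2.136, -2.299, -0.003]
wrist_force: [-0.5, -0.3, -1.4]
grip_width: 11.1
```

Request:
{"fn": "jog_arm", "kwargs": {
  "travel": [
    [0,0,0],
    [0,0,0],
    [0,0,0]
  ],
  "yaw": [0,0,0]
}}

```text
t: 17.62
tcp_pos: [567.1, 219.9, 197.6]
eef_rot: [2.137, -2.299, -0.002]
wrist_force: [0.5, 0.0, -0.5]
grip_width: 10.9
```

```bash
python3 -c "
from h import *
slot(-38,45,49)
"
```

```text
target [568.7 221.3]
yaw units 0.0
travel after yaw [-0.06 -0.06  5.94]
t 17.6 th -94.2 tilt -1.000 tcp [567.1 219.9 197.6] travel now [-0.07 -0.08  5.94] F [ 0.5  0.  -0.5] w 10.9
```

Request:
{"fn": "jog_arm", "kwargs": {
  "travel": [
    [-0.06,-0.07,0.9],
    [0,0,0.9],
    [0,0,0.9],
    [0,0,0.9],
    [0,0,0.9],
    [0,0,0.7],
    [0,0,0.4],
    [0,0,0.25],
    [0,0,0],
    [0,0,0]
  ],
  "yaw": [0,0,0,0,0,0,0,0,0,0]
}}

```text
t: 18.45
tcp_pos: [570.0, 221.6, 54.2]
eef_rot: [-2.137, 2.301, -0.001]
wrist_force: [-0.5, 0.3, -0.7]
grip_width: 11.1
```

Request:
{"fn": "jog_arm", "kwargs": {
  "travel": [
    [0,0,0],
    [0,0,0],
    [0,0,0],
    [0,0,0]
  ],
  "yaw": [0,0,0,0],
  "grip": 0.5
}}

```text
t: 18.78
tcp_pos: [570.0, 222.0, 54.3]
eef_rot: [-2.138, 2.3, -0.001]
wrist_force: [0.4, -0.6, -0.6]
grip_width: 42.6
```

Request:
{"fn": "jog_arm", "kwargs": {
  "travel": [
    [0,0,-0.6],
    [0,0,-0.8],
    [0,0,-0.9],
    [0,0,-0.9],
    [0,0,-0.9],
    [0,0,-0.9],
    [0,0,-0.9],
    [0,0,0]
  ],
  "yaw": [0,0,0,0,0,0,0,0]
}}

```text
t: 19.45
tcp_pos: [571.3, 222.4, 207.2]
eef_rot: [-2.133, 2.295, -0.006]
wrist_force: [0.8, 0.4, 1.0]
grip_width: 42.8
```

```bash
python3 -c "
from h import *
p,d,c=snap('wrist','w9'); X=cloud(d,c)[d>0]
show('webs',rects(X,(530,680,90,255),(70,84)))
p,d,c=snap('scene','s9'); X=cloud(d,c)[d>0]
show('webs',rects(X,(350,590,-480,-190),(48,60)))
go(420,-339,200,-105)
"
```

```text
webs c 607.1 219.1  size 138.3 12.5  ang -4.8 n 2182 z 80.5 mean [611.7 218.7  80.4]
webs c 423.6 -423.4  size 66.2 13.0  ang 1.3 n 126 z 54.1 mean [ 424.6 -423.6   54.1]
webs c 420.2 -338.8  size 67.3 12.4  ang -15.1 n 112 z 54.0 mean [ 421.  -339.1   54. ]
yaw units 1.8
travel after yaw [ 2.323e+01 -1.000e-02  8.000e-02]
t 19.6 th -94.2 tilt -1.000 tcp [570. 222. 202.] travel now [22.82  4.34  0.05] F [-1.  -0.3 -1.5] w 42.4
```

View pics/w9.png

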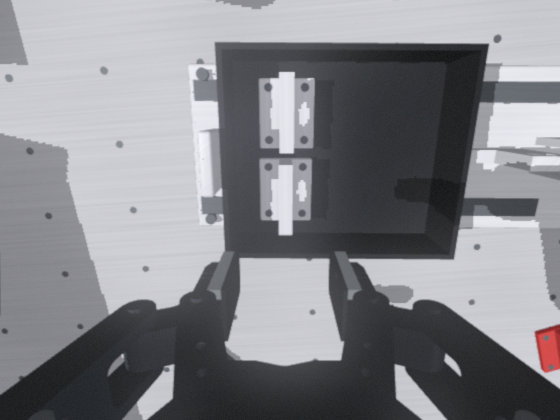

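Request:
{"fn": "jog_arm", "kwargs": {
  "travel": [
    [0,0,0],
    [0,0,0],
    [1,0,0],
    [1,0,0],
    [1,0,0],
    [1,0,0],
    [1,0,0],
    [1,0,0],
    [1,0,0],
    [1,0,0],
    [1,0,0],
    [1,0,0],
    [1,0,0],
    [1,0,0],
    [1,0,0],
    [1,0,0],
    [1,0,0],
    [1,0,0],
    [1,0,0],
    [1,0,0]
  ],
  "yaw": [0.9,0.9,0,0,0,0,0,0,0,0,0,0,0,0,0,0,0,0,0,0]
}}

```text
t: 21.22
tcp_pos: [452.1, -213.7, 199.2]
eef_rot: [1.912, -2.492, -0.004]
wrist_force: [0.3, 0.0, -0.5]
grip_width: 42.9
```

Request:
{"fn": "jog_arm", "kwargs": {
  "travel": [
    [1,0,0],
    [1,0,0],
    [1,0,0.5],
    [1,0,0.9],
    [1,0,0.9],
    [0.24,0,0.9],
    [0,0,0.8],
    [0,0,0],
    [0,0,0]
  ],
  "yaw": [0,0,0,0,0,0,0,0,0]
}}

```text
t: 21.97
tcp_pos: [418.3, -338.6, 99.1]
eef_rot: [1.912, -2.492, -0.006]
wrist_force: [-0.1, 0.2, 0.1]
grip_width: 43.1
```

```bash
python3 -c "
from h import *
p,d,c=snap('wrist','w10'); X=cloud(d,c)[d>0]
r=rects(X,(350,590,-480,-190),(48,60));show('webs',r)
b=min(r,key=lambda o:np.hypot(o[0]-420,o[1]+339))
go(b[0],b[1],20,b[4]-90)
"
```

```text
webs c 422.9 -424.7  size 64.8 12.7  ang 2.5 n 2231 z 53.4 mean [ 424.9 -424.1   53.1]
webs c 420.2 -340.3  size 63.7 11.7  ang -15.3 n 1767 z 53.5 mean [ 422.  -340.6   53.5]
yaw units 0.05
travel after yaw [ 0.04 -0.05  3.24]
t 22.0 th -105.0 tilt -1.000 tcp [ 419.2 -339.1  100.9] travel now [ 0.04 -0.06  3.24] F [-0.   0.3  1. ] w 42.7
```

View pics/w10.png

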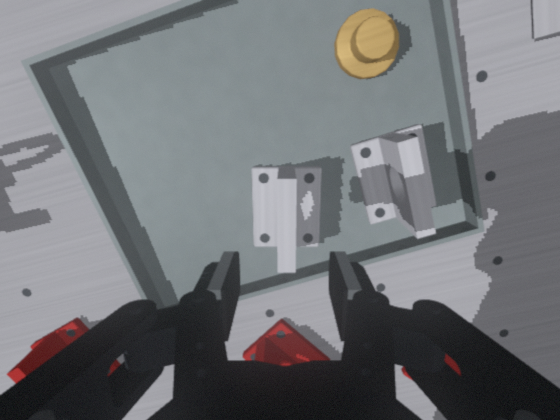

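Request:
{"fn": "jog_arm", "kwargs": {
  "travel": [
    [0.04,-0.06,0.9],
    [0,0,0.9],
    [0,0,0.7],
    [0,0,0.4],
    [0,0,0.3],
    [0,0,0]
  ],
  "yaw": [0,0,0,0,0,0]
}}

```text
t: 22.52
tcp_pos: [420.4, -340.5, 20.6]
eef_rot: [1.913, -2.492, -0.001]
wrist_force: [-0.3, 0.4, 0.8]
grip_width: 42.2
```

Request:
{"fn": "jog_arm", "kwargs": {
  "travel": [
    [0,0,0],
    [0,0,0],
    [0,0,0],
    [0,0,0],
    [0,0,0],
    [0,0,0]
  ],
  "yaw": [0,0,0,0,0,0],
  "grip": 1
}}

```text
t: 23.02
tcp_pos: [421.2, -341.6, 22.5]
eef_rot: [-1.912, 2.492, -0.005]
wrist_force: [-0.8, 0.5, 6.4]
grip_width: 11.0
```

Request:
{"fn": "jog_arm", "kwargs": {
  "travel": [
    [0,0,-0.5],
    [0,0,-0.9],
    [0,0,-0.9],
    [0,0,-0.9],
    [0,0,-0.9],
    [0,0,-0.9],
    [0,0,-0.9],
    [0,0,-0.9],
    [0,0,-0.4],
    [0,0,0],
    [0,0,0]
  ],
  "yaw": [-0.3,-0.3,-0.3,-0.3,-0.3,-0.3,0,0,0,0,0]
}}

```text
t: 23.93
tcp_pos: [420.3, -340.7, 200.1]
eef_rot: [-2.138, 2.301, 0.001]
wrist_force: [-0.6, 0.1, -2.1]
grip_width: 10.8
```

```bash
python3 -c "
from h import *
slot(38,-40,200)
"
```

```text
target [638.3 130.9]
yaw units -0.0
travel after yaw [-1.945e+01 -7.310e+00  1.000e-02]
t 23.9 th -94.2 tilt -1.000 tcp [ 420.3 -340.7  200.1] travel now [-1.945e+01 -7.310e+00  1.000e-02] F [-0.6  0.1 -2.1] w 10.8
```

Request:
{"fn": "jog_arm", "kwargs": {
  "travel": [
    [-0.97,-0.36,-0.2],
    [-0.97,-0.36,-0.2],
    [-0.97,-0.36,0],
    [-0.97,-0.36,0],
    [-0.97,-0.36,0],
    [-0.97,-0.36,0],
    [-0.97,-0.36,0],
    [-0.97,-0.36,0],
    [-0.97,-0.37,0],
    [-0.97,-0.37,0],
    [-0.97,-0.37,0],
    [-0.97,-0.37,0],
    [-0.97,-0.37,0],
    [-0.97,-0.37,0],
    [-0.97,-0.37,0],
    [-0.97,-0.37,0],
    [-0.97,-0.37,0],
    [-0.97,-0.37,0],
    [-0.97,-0.37,0],
    [-0.97,-0.37,0]
  ],
  "yaw": [0,0,0,0,0,0,0,0,0,0,0,0,0,0,0,0,0,0,0,0]
}}

```text
t: 25.6
tcp_pos: [638.1, 130.6, 207.8]
eef_rot: [2.136, -2.299, -0.004]
wrist_force: [0.1, 0.7, -0.7]
grip_width: 10.8
```

Request:
{"fn": "jog_arm", "kwargs": {
  "travel": [
    [0,0,0],
    [0,0,0],
    [0,0,0]
  ],
  "yaw": [0,0,0]
}}

```text
t: 25.85
tcp_pos: [637.8, 129.1, 208.8]
eef_rot: [2.137, -2.299, -0.002]
wrist_force: [-1.0, -0.5, -1.9]
grip_width: 11.0
```

```bash
python3 -c "
from h import *
slot(38,-40,51)
p,d,c=snap('wrist','w11'); X=cloud(d,c)[d>0]
show('tray webs',rects(X,(350,590,-480,-190),(48,60)))
"
```

```text
target [638.3 130.9]
yaw units -0.0
travel after yaw [-0.07 -0.01  6.31]
t 25.9 th -94.2 tilt -1.000 tcp [637.8 129.1 208.8] travel now [-0.08 -0.03  6.31] F [-1.  -0.5 -1.9] w 11.0
```

View pics/w11.png

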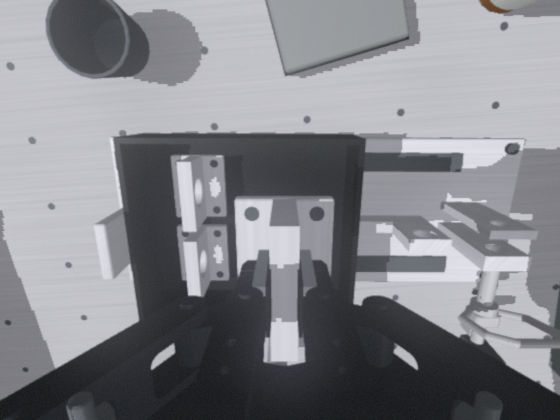

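Request:
{"fn": "jog_arm", "kwargs": {
  "travel": [
    [-0.04,0,0.9],
    [0,0,0.9],
    [0,0,0.9],
    [0,0,0.9],
    [0,0,0.9],
    [0,0,0.9],
    [0,0,0.6],
    [0,0,0.3],
    [0,0,0],
    [0,0,0]
  ],
  "yaw": [0,0,0,0,0,0,0,0,0,0]
}}

```text
t: 26.73
tcp_pos: [638.7, 129.9, 54.1]
eef_rot: [-2.137, 2.302, -0.001]
wrist_force: [0.6, -0.0, -0.5]
grip_width: 10.6
```

Request:
{"fn": "jog_arm", "kwargs": {
  "travel": [
    [0,0,0],
    [0,0,0],
    [0,0,0],
    [0,0,0]
  ],
  "yaw": [0,0,0,0],
  "grip": 0.5
}}

```text
t: 27.07
tcp_pos: [639.0, 130.6, 54.4]
eef_rot: [-2.138, 2.3, -0.002]
wrist_force: [-0.6, 0.5, -0.3]
grip_width: 42.7
```

Request:
{"fn": "jog_arm", "kwargs": {
  "travel": [
    [0,0,-0.6],
    [0,0,-0.8],
    [0,0,-0.9],
    [0,0,-0.9],
    [0,0,-0.9],
    [0,0,-0.9],
    [0,0,-0.9],
    [0,0,0]
  ],
  "yaw": [0,0,0,0,0,0,0,0]
}}

```text
t: 27.73
tcp_pos: [640.2, 130.9, 207.6]
eef_rot: [-2.133, 2.295, -0.009]
wrist_force: [0.2, 1.0, 2.1]
grip_width: 42.7
```

```bash
python3 -c "
from h import *
p,d,c=snap('wrist','w12'); X=cloud(d,c)[d>0]
show('webs',rects(X,(530,680,90,255),(70,84)))
p,d,c=snap('scene','s12'); X=cloud(d,c)[d>0]
show('webs',rects(X,(350,590,-480,-190),(48,60)))
go(423,-424.2,200,-88)
"
```

```text
webs c 638.0 130.7  size 64.1 11.9  ang -4.1 n 991 z 80.5 mean [639.3 130.6  80.4]
webs c 615.3 218.2  size 122.5 13.2  ang -4.8 n 1779 z 80.3 mean [624.2 216.9  79.6]
webs c 423.6 -423.5  size 65.6 13.6  ang 1.8 n 128 z 54.2 mean [ 424.  -423.8   53.9]
yaw units -1.03
travel after yaw [21.88  9.41  0.09]
t 27.8 th -94.2 tilt -1.000 tcp [638.9 130.6 202.1] travel now [22.77  6.99  0.05] F [-0.2 -0.5 -0.1] w 43.2
```

View pics/w12.png

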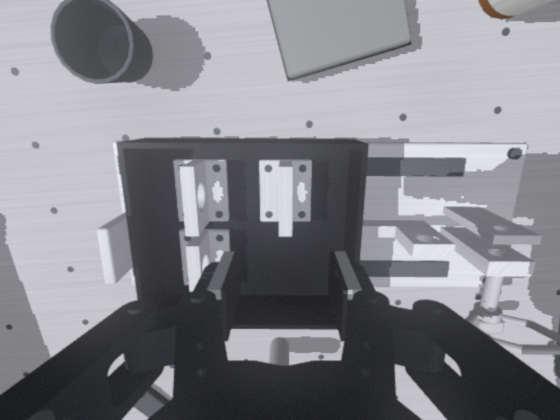

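Three brackets are standing in the tote. I'll fetch the fourth.

Request:
{"fn": "jog_arm", "kwargs": {
  "travel": [
    [0,0,0],
    [0,0,0],
    [0.99,0.43,0],
    [0.99,0.43,0],
    [0.99,0.43,0],
    [0.99,0.43,0],
    [0.99,0.43,0],
    [0.99,0.43,0],
    [0.99,0.43,0],
    [0.99,0.43,0],
    [0.99,0.43,0],
    [0.99,0.43,0],
    [0.99,0.43,0],
    [0.99,0.43,0],
    [0.99,0.43,0],
    [0.99,0.43,0],
    [0.99,0.43,0],
    [0.99,0.43,0],
    [0.99,0.43,0],
    [0.99,0.43,0]
  ],
  "yaw": [-0.52,-0.51,0,0,0,0,0,0,0,0,0,0,0,0,0,0,0,0,0,0]
}}

```text
t: 29.5
tcp_pos: [459.3, -322.2, 199.1]
eef_rot: [2.259, -2.183, -0.004]
wrist_force: [0.5, -0.5, 0.1]
grip_width: 42.7
```

Request:
{"fn": "jog_arm", "kwargs": {
  "travel": [
    [0.99,0.43,0.5],
    [0.99,0.43,0.9],
    [0.99,0.42,0.9],
    [0.99,0.42,0.9],
    [0.1,0,0.8],
    [0,0,0],
    [0,0,0]
  ],
  "yaw": [0,0,0,0,0,0,0]
}}

```text
t: 30.08
tcp_pos: [420.6, -423.3, 98.7]
eef_rot: [-2.259, 2.183, 0.007]
wrist_force: [-0.3, -0.0, 1.5]
grip_width: 42.9
```

```bash
python3 -c "
from h import *
p,d,c=snap('wrist','w13'); X=cloud(d,c)[d>0]
r=rects(X,(350,590,-480,-190),(48,60));show('webs',r)
b=min(r,key=lambda o:np.hypot(o[0]-423,o[1]+424))
go(b[0],b[1],20,b[4]-90)
"
```

```text
webs c 423.2 -424.6  size 64.1 11.6  ang 2.4 n 1757 z 53.5 mean [ 425.1 -424.7   53.5]
yaw units -0.07
travel after yaw [ 0.04 -0.06  3.23]
t 30.1 th -88.0 tilt -1.000 tcp [ 421.7 -423.7  100.8] travel now [ 0.04 -0.06  3.23] F [1.1 0.7 0.8] w 42.5
```

View pics/w13.png

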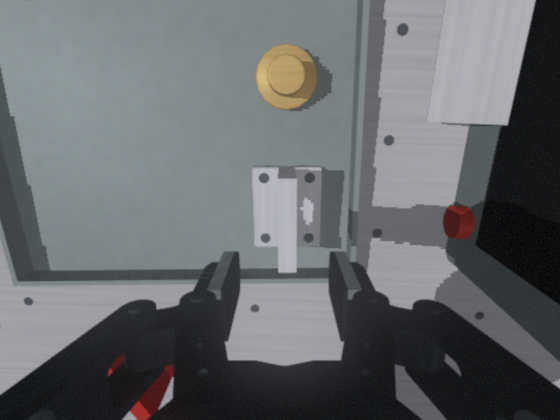

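Request:
{"fn": "jog_arm", "kwargs": {
  "travel": [
    [0.04,-0.06,0.9],
    [0,0,0.9],
    [0,0,0.7],
    [0,0,0.4],
    [0,0,0.3],
    [0,0,0]
  ],
  "yaw": [0,0,0,0,0,0]
}}

```text
t: 30.63
tcp_pos: [423.3, -424.7, 20.6]
eef_rot: [-2.26, 2.182, 0.001]
wrist_force: [-0.3, 0.5, -0.6]
grip_width: 42.9
```

Request:
{"fn": "jog_arm", "kwargs": {
  "travel": [
    [0,0,0],
    [0,0,0],
    [0,0,0],
    [0,0,0],
    [0,0,0],
    [0,0,0]
  ],
  "yaw": [0,0,0,0,0,0],
  "grip": 1
}}

```text
t: 31.13
tcp_pos: [423.9, -426.1, 22.7]
eef_rot: [2.259, -2.183, 0.005]
wrist_force: [0.8, 0.2, 6.5]
grip_width: 10.8
```

Request:
{"fn": "jog_arm", "kwargs": {
  "travel": [
    [0,0,-0.5],
    [0,0,-0.9],
    [0,0,-0.9],
    [0,0,-0.9],
    [0,0,-0.9],
    [0,0,-0.9],
    [0,0,-0.9],
    [0,0,-0.9],
    [0,0,-0.4],
    [0,0,0],
    [0,0,0]
  ],
  "yaw": [0.3,0.3,0.3,0.13,0,0,0,0,0,0,0]
}}

```text
t: 32.05
tcp_pos: [423.0, -425.2, 200.1]
eef_rot: [-2.138, 2.301, 0.001]
wrist_force: [0.8, -0.6, -2.4]
grip_width: 10.8
```

```bash
python3 -c "
from h import *
slot(-38,-40,200)
"
```

```text
target [562.5 136.5]
yaw units -0.0
travel after yaw [-22.82  -3.92   0.  ]
t 32.0 th -94.2 tilt -1.000 tcp [ 423.  -425.2  200.1] travel now [-2.282e+01 -3.920e+00  1.000e-02] F [ 0.8 -0.6 -2.4] w 10.8
```

Request:
{"fn": "jog_arm", "kwargs": {
  "travel": [
    [-0.99,-0.17,-0.2],
    [-0.99,-0.17,-0.2],
    [-0.99,-0.17,0],
    [-0.99,-0.17,0],
    [-0.99,-0.17,0],
    [-0.99,-0.17,0],
    [-0.99,-0.17,0],
    [-0.99,-0.17,0],
    [-0.99,-0.17,0],
    [-0.99,-0.17,0],
    [-0.99,-0.17,0],
    [-0.99,-0.17,0],
    [-0.99,-0.17,0],
    [-0.99,-0.17,0],
    [-0.99,-0.17,0],
    [-0.99,-0.17,0],
    [-0.99,-0.17,0],
    [-0.99,-0.17,0],
    [-0.99,-0.17,0],
    [-0.99,-0.17,0]
  ],
  "yaw": [0,0,0,0,0,0,0,0,0,0,0,0,0,0,0,0,0,0,0,0]
}}

```text
t: 33.72
tcp_pos: [543.4, 63.4, 208.2]
eef_rot: [2.136, -2.299, -0.004]
wrist_force: [-0.5, -0.1, -2.4]
grip_width: 10.7
```

Request:
{"fn": "jog_arm", "kwargs": {
  "travel": [
    [-0.99,-0.17,0],
    [-0.99,-0.17,0],
    [-0.99,-0.17,0],
    [-0.05,0,0],
    [0,0,0],
    [0,0,0]
  ],
  "yaw": [0,0,0,0,0,0]
}}

```text
t: 34.22
tcp_pos: [561.7, 136.1, 209.0]
eef_rot: [2.137, -2.299, -0.002]
wrist_force: [-0.5, -1.0, -0.6]
grip_width: 10.5
```

```bash
python3 -c "
from h import *
slot(-38,-40,51)
"
```

```text
target [562.5 136.5]
yaw units 0.0
travel after yaw [-0.02 -0.03  6.32]
t 34.2 th -94.2 tilt -1.000 tcp [561.7 136.1 209. ] travel now [-0.02 -0.05  6.32] F [-0.5 -1.  -0.6] w 10.5
```

Request:
{"fn": "jog_arm", "kwargs": {
  "travel": [
    [0,-0.03,0.9],
    [0,0,0.9],
    [0,0,0.9],
    [0,0,0.9],
    [0,0,0.9],
    [0,0,0.9],
    [0,0,0.6],
    [0,0,0.3],
    [0,0,0],
    [0,0,0]
  ],
  "yaw": [0,0,0,0,0,0,0,0,0,0]
}}

```text
t: 35.05
tcp_pos: [563.3, 135.8, 53.8]
eef_rot: [-2.137, 2.302, -0.001]
wrist_force: [0.6, 0.0, -1.7]
grip_width: 10.4
```

Request:
{"fn": "jog_arm", "kwargs": {
  "travel": [
    [0,0,0],
    [0,0,0],
    [0,0,0],
    [0,0,0]
  ],
  "yaw": [0,0,0,0],
  "grip": 0.5
}}

```text
t: 35.38
tcp_pos: [563.5, 136.6, 54.2]
eef_rot: [-2.138, 2.3, -0.001]
wrist_force: [0.1, -0.3, -0.1]
grip_width: 42.5
```

Request:
{"fn": "jog_arm", "kwargs": {
  "travel": [
    [0,0,-0.6],
    [0,0,-0.8],
    [0,0,-0.9],
    [0,0,-0.9],
    [0,0,-0.9],
    [0,0,-0.9],
    [0,0,-0.9],
    [0,0,0]
  ],
  "yaw": [0,0,0,0,0,0,0,0]
}}

```text
t: 36.05
tcp_pos: [564.9, 136.9, 207.0]
eef_rot: [-2.133, 2.295, -0.008]
wrist_force: [-0.4, 0.0, 2.4]
grip_width: 42.9
```

```bash
python3 -c "
from h import *
p,d,c=snap('wrist','w14'); X=cloud(d,c)[d>0]
show('webs',rects(X,(530,680,90,255),(70,84)))
p,d,c=snap('scene','s14'); X=cloud(d,c)[d>0]
show('webs',rects(X,(350,590,-480,-190),(25,60)))
show('tote rim',rects(X,(480,720,40,330),(82,90)))
show('tab',rects(X,(480,720,200,400),(100,125),8))
p,d,c=snap('side','side14'); X=cloud(d,c)[d>0]
show('tab',rects(X,(480,720,200,400),(100,125),8))
show('gauge',rects(X,(350,590,-480,-190),(25,60)))
go(570,222,200)
"
```

```text
webs c 600.5 133.6  size 138.8 11.9  ang -4.5 n 2111 z 80.5 mean [605.9 133.1  80.4]
webs c 607.2 218.9  size 138.5 13.2  ang -4.8 n 2595 z 80.4 mean [612.  217.6  79.7]
webs c 517.7 -419.8  size 22.8 22.3  ang -44.6 n 83 z 33.6 mean [ 518.4 -420.3   33.2]
tote rim c 602.5 173.4  size 223.9 183.6  ang 85.5 n 555 z 85.6 mean [608.4 167.3  85.7]
tote rim c 564.7 135.9  size 60.8 11.8  ang -4.0 n 31 z 83.1 mean [566.  136.   83.4]
tote rim c 607.4 218.5  size 136.4 11.8  ang -4.6 n 67 z 83.5 mean [601.1 219.3  83.6]
tab c 612.6 279.4  size 50.9 15.1  ang -5.3 n 111 z 113.1 mean [612.8 277.6 111.6]
tab c 611.1 280.7  size 49.9 11.5  ang -4.6 n 249 z 113.0 mean [609.  282.5 111.3]
gauge c 516.0 -417.6  size 20.7 19.6  ang 28.5 n 30 z 31.6 mean [ 515.1 -415.9   31. ]
t 36.2 th -94.2 tilt -1.000 tcp [562.9 136.5 200.4] travel now [-3.43 -0.03  0.02] F [ 0.3  0.6 -0.9] w 42.8
```

View pics/side14.png

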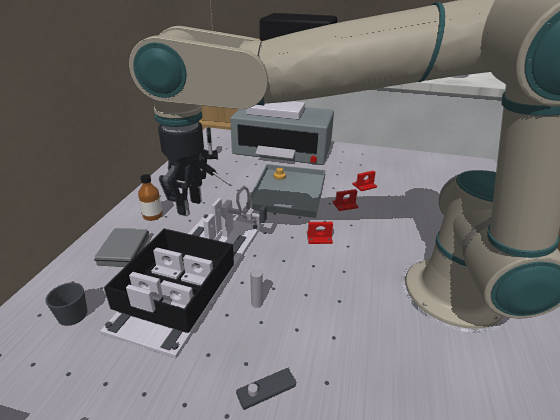

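View pics/w14.png

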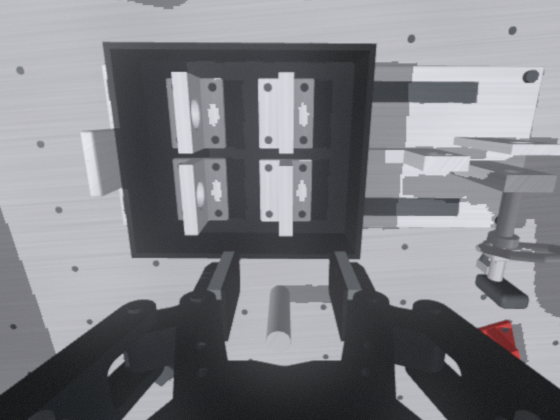

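```bash
python3 -c "
from h import *
q=np.array([611.8,280])+50*EY; print(q); go(q[0],q[1],90,-94.2)
"
```

```text
[615.46190986 329.86572386]
yaw units 0.0
travel after yaw [-7.87 -1.53  4.42]
t 36.2 th -94.2 tilt -1.000 tcp [562.9 136.5 200.4] travel now [-7.87 -1.53  4.42] F [ 0.3  0.6 -0.9] w 42.8
```

Request:
{"fn": "jog_arm", "kwargs": {
  "travel": [
    [-0.98,-0.19,0],
    [-0.98,-0.19,0],
    [-0.98,-0.19,0],
    [-0.98,-0.19,0],
    [-0.98,-0.19,0],
    [-0.98,-0.19,0],
    [-0.98,-0.19,0],
    [-0.98,-0.19,0],
    [0,0,0.5],
    [0,0,0.9],
    [0,0,0.9],
    [0,0,0.9],
    [0,0,0.9],
    [0,0,0.3],
    [0,0,0],
    [0,0,0]
  ],
  "yaw": [0,0,0,0,0,0,0,0,0,0,0,0,0,0,0,0],
  "grip": 1
}}

```text
t: 37.53
tcp_pos: [615.2, 328.8, 90.6]
eef_rot: [2.138, -2.301, -0.0]
wrist_force: [0.1, 0.1, 0.6]
grip_width: 0.1
```

```bash
python3 -c "
from h import *
go(613.2,299,90,-94.2)
p,d,c=snap('side','side15')
cv2.imwrite('pics/side15c.png',cv2.resize(p[180:340,60:260],None,fx=3.7,fy=3.7,interpolation=cv2.INTER_CUBIC)[:,:,::-1])
"
```

```text
yaw units -0.0
travel after yaw [ 1.2  -0.01  0.03]
t 37.5 th -94.2 tilt -1.000 tcp [615.2 328.8  90.6] travel now [ 1.2  -0.01  0.03] F [0.1 0.1 0.6] w 0.1
```

View pics/side15c.png

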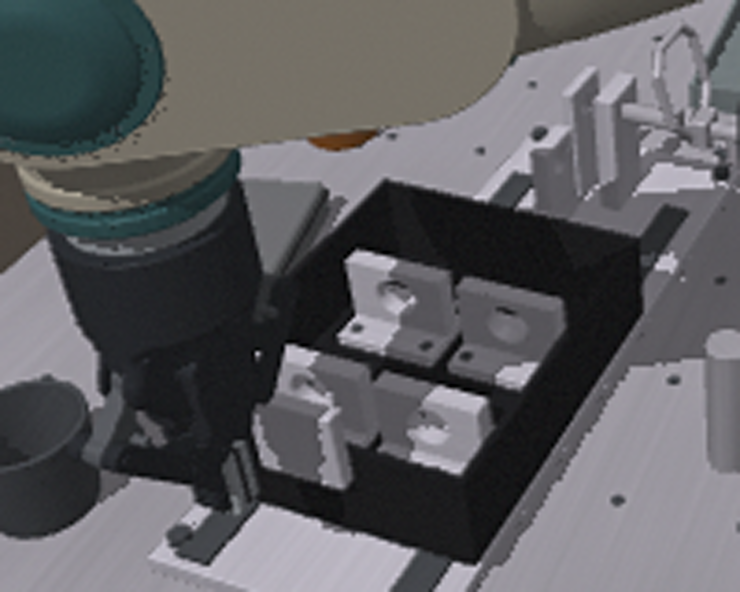

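Request:
{"fn": "jog_arm", "kwargs": {
  "travel": [
    [0.2,0,0],
    [0.2,0,0],
    [0.2,0,0],
    [0.2,0,0],
    [0.2,0,0],
    [0.2,0,0],
    [0.2,0,0],
    [0.2,0,0],
    [0.2,0,0],
    [0.2,0,0],
    [0.2,0,0],
    [0.2,0,0],
    [0.2,0,0],
    [0.2,0,0],
    [0.2,0,0],
    [0.2,0,0],
    [0.1,0,0],
    [0,0,0]
  ],
  "yaw": [0,0,0,0,0,0,0,0,0,0,0,0,0,0,0,0,0,0]
}}

```text
t: 39.08
tcp_pos: [609.4, 245.7, 90.7]
eef_rot: [2.137, -2.302, 0.001]
wrist_force: [0.3, -0.2, 0.1]
grip_width: 0.0
```

```bash
python3 -c "
from h import *
go(613.2,299,90,-94.2)
p,d,c=snap('side','side16');X=cloud(d,c)[d>0]
show('tab',rects(X,(480,720,180,400),(105,120),8))
show('tote rim',rects(X,(480,720,-20,330),(82,90)))
"
```

```text
yaw units -0.01
travel after yaw [-2.14  0.    0.03]
t 39.1 th -94.3 tilt -1.000 tcp [609.4 245.7  90.7] travel now [-2.14  0.01  0.03] F [ 0.3 -0.2  0.1] w 0.0
tab c 600.3 242.8  size 42.9 27.7  ang 69.9 n 180 z 113.6 mean [599.  241.8 113. ]
tote rim c 598.5 122.4  size 223.2 181.2  ang 86.1 n 533 z 85.1 mean [558.7 117.8  85. ]
```

Request:
{"fn": "jog_arm", "kwargs": {
  "travel": [
    [0.1,0,0],
    [0.1,0,0],
    [0.1,0,0],
    [0.1,0,0],
    [0.1,0,0],
    [0.1,0,0],
    [0,0,0],
    [0,0,0]
  ],
  "yaw": [0,0,0,0,0,0,0,0]
}}

```text
t: 39.8
tcp_pos: [608.2, 231.4, 91.0]
eef_rot: [2.138, -2.301, 0.001]
wrist_force: [-0.9, -0.9, 0.9]
grip_width: 0.1
```

Request:
{"fn": "jog_arm", "kwargs": {
  "travel": [
    [0.06,0,0],
    [0.06,0,0],
    [0.06,0,0],
    [0,0,0]
  ],
  "yaw": [0,0,0,0]
}}

```text
t: 40.13
tcp_pos: [608.1, 230.2, 91.2]
eef_rot: [-2.137, 2.296, 0.004]
wrist_force: [3.5, 12.2, -3.1]
grip_width: -0.1
```

Request:
{"fn": "jog_arm", "kwargs": {
  "travel": [
    [0.06,0,0],
    [0.06,0,0],
    [0.06,0,0],
    [0,0,0]
  ],
  "yaw": [0,0,0,0]
}}

```text
t: 40.47
tcp_pos: [608.0, 230.0, 91.3]
eef_rot: [-2.136, 2.287, 0.009]
wrist_force: [7.8, 27.9, -7.6]
grip_width: 0.1
```

Request:
{"fn": "jog_arm", "kwargs": {
  "travel": [
    [-0.4,0,0],
    [-0.7,0,0],
    [-0.7,0,0],
    [0,0,-0.9],
    [0,0,-0.9],
    [0,0,-0.9],
    [0,0,-0.9],
    [0,0,-0.9],
    [0,0,0],
    [0,0,0]
  ],
  "yaw": [0,0,0,0,0,0,0,0,0,0]
}}

```text
t: 41.3
tcp_pos: [611.4, 267.8, 205.2]
eef_rot: [-2.136, 2.299, -0.003]
wrist_force: [-0.5, 0.3, 0.1]
grip_width: 0.1
```

```bash
python3 -c "
from h import *
for n in('side','scene'):
    p,d,c=snap(n,n+'17');X=cloud(d,c)[d>0]
    show(n+' tab',rects(X,(480,720,180,240),(105,120),8))
    show(n+' tote rim',rects(X,(480,720,-20,330),(82,90)))
    show(n+' cheeks',rects(X,(550,640,-85,-30),(97,108),6))
    show(n+' knob',rects(X,(440,490,-85,-20),(110,122),6))
    show(n+' bar',rects(X,(490,560,-100,0),(140,162),6))
p,d,c=load('side17')
cv2.imwrite('pics/side17c.png',cv2.resize(p[180:340,100:300],None,fx=3.7,fy=3.7,interpolation=cv2.INTER_CUBIC)[:,:,::-1])
go(460,-50,200)
"
```

```text
side tab c 605.6 213.1  size 51.0 12.4  ang -4.5 n 172 z 114.5 mean [604.8 215.  113.1]
side tote rim c 598.0 107.3  size 223.0 182.1  ang 85.6 n 784 z 85.0 mean [596.  118.9  85. ]
side cheeks c 581.3 -60.2  size 42.2 39.7  ang 86.5 n 143 z 101.3 mean [580.9 -58.4 100.8]
side knob c 469.1 -51.0  size 23.6 12.2  ang 80.8 n 40 z 115.0 mean [468.6 -48.8 114.5]
side bar c 526.6 -51.9  size 60.3 8.9  ang 86.3 n 55 z 150.9 mean [525.9 -49.8 149.5]
scene tab c 607.5 211.8  size 50.2 13.4  ang -1.4 n 76 z 115.2 mean [609.7 210.5 114.1]
scene tote rim c 598.4 105.0  size 217.8 184.8  ang 85.9 n 547 z 85.6 mean [601.8 101.9  85.8]
scene tote rim c 595.9 65.8  size 135.6 14.9  ang -3.9 n 77 z 83.4 mean [593.5  65.6  83.8]
scene tote rim c 601.0 151.2  size 136.5 15.2  ang -5.0 n 74 z 83.3 mean [606.2 150.6  83.6]
scene cheeks c 582.5 -60.2  size 42.9 40.3  ang 85.8 n 183 z 101.8 mean [582.1 -61.2 102. ]
scene knob c 470.9 -52.8  size 22.4 15.0  ang -86.1 n 36 z 115.2 mean [470.5 -53.4 115.7]
scene bar c 527.3 -58.3  size 64.5 9.6  ang 83.9 n 55 z 152.8 mean [526.9 -61.7 151.6]
t 41.4 th -94.2 tilt -1.000 tcp [610.5 267.6 202. ] travel now [13.11  5.07  0.1 ] F [-0.1 -0.1 -0.2] w -0.0
```

View pics/side17c.png

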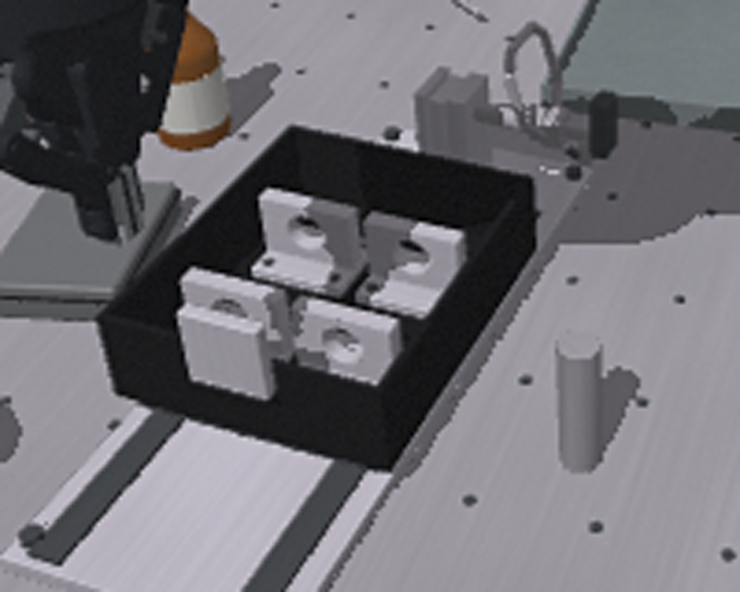

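```bash
cat >> h.py <<'E'
CL=np.array([585.6,-59.2])
def st(sx,sy,z,th=-94.2):
    q=CL+sx*EX+sy*EY; print('target',q.round(1)); go(q[0],q[1],z,th)
E
python3 -c "
from h import *
st(-156,0,88)"
```

```text
target [430.  -47.8]
yaw units -0.0
travel after yaw [13.11  6.27  4.56]
t 41.4 th -94.2 tilt -1.000 tcp [610.5 267.6 202. ] travel now [13.1   6.26  4.58] F [-0.1 -0.1 -0.2] w -0.0
```

Request:
{"fn": "jog_arm", "kwargs": {
  "travel": [
    [0.94,0.45,0],
    [0.94,0.45,0],
    [0.94,0.45,0],
    [0.94,0.45,0],
    [0.94,0.45,0],
    [0.94,0.45,0],
    [0.94,0.45,0],
    [0.94,0.45,0],
    [0.94,0.45,0],
    [0.94,0.45,0],
    [0.94,0.45,0],
    [0.94,0.45,0],
    [0.94,0.45,0],
    [0.88,0.41,0],
    [0,0,0.5],
    [0,0,0.8],
    [0,0,0.8],
    [0,0,0],
    [0,0,0]
  ],
  "yaw": [0,0,0,0,0,0,0,0,0,0,0,0,0,0,0,0,0,0,0]
}}

```text
t: 42.98
tcp_pos: [429.6, -47.2, 149.3]
eef_rot: [2.137, -2.3, -0.005]
wrist_force: [0.5, 0.1, -0.1]
grip_width: 0.2
```

```bash
python3 -c "
from h import *
st(-156,0,88)
p,d,c=snap('wrist','w18');X=cloud(d,c)[d>0]
show(' knob',rects(X,(440,490,-85,-20),(112,122),6))
show(' bar',rects(X,(490,560,-100,0),(140,162),6))
show('cheeks',rects(X,(550,640,-85,-30),(97,108),6))
"
```

```text
target [430.  -47.8]
yaw units -0.0
travel after yaw [ 0.02 -0.02  2.45]
t 43.0 th -94.2 tilt -1.000 tcp [429.6 -47.2 149.3] travel now [ 0.02 -0.03  2.45] F [ 0.5  0.1 -0.1] w 0.2
 knob c 469.7 -53.3  size 23.5 13.7  ang 85.1 n 917 z 115.9 mean [470.2 -53.2 115.7]
 bar c 525.5 -57.6  size 66.3 10.2  ang 85.4 n 2678 z 153.2 mean [525.8 -57.3 151.4]
```

View pics/w18.png

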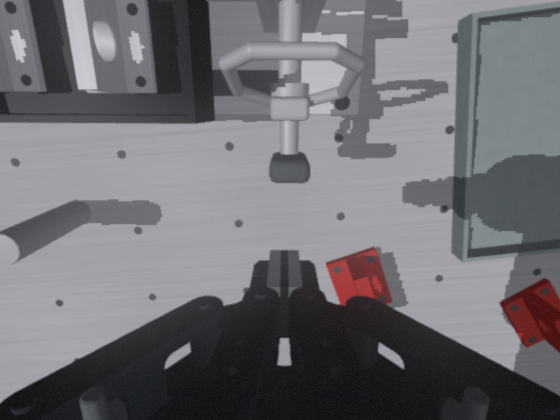

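Request:
{"fn": "jog_arm", "kwargs": {
  "travel": [
    [0.1,-0.03,0.6],
    [0,0,0.8],
    [0,0,0.7],
    [0,0,0.35],
    [0,0,0],
    [0,-0.15,0],
    [0,-0.15,0],
    [0,-0.15,0],
    [0,-0.15,0],
    [0,-0.15,0],
    [0,-0.15,0],
    [0,-0.15,0],
    [0,-0.15,0],
    [0,-0.15,0],
    [0,-0.15,0],
    [0,0,0]
  ],
  "yaw": [0,0,0,0,0,0,0,0,0,0,0,0,0,0,0,0]
}}

```text
t: 44.37
tcp_pos: [469.5, -52.7, 89.6]
eef_rot: [-2.138, 2.301, -0.001]
wrist_force: [0.3, -0.4, 0.1]
grip_width: 0.2
```

```bash
python3 -c "
from h import *
st(-90,-1,88)
p,d,c=snap('wrist','w19');X=cloud(d,c)[d>0]
show(' knob',rects(X,(440,530,-85,-20),(112,122),6))
show(' bar',rects(X,(490,590,-100,0),(140,162),6))
"
```

```text
target [495.8 -53.6]
yaw units 0.0
travel after yaw [-0.04 -1.05  0.06]
t 44.4 th -94.2 tilt -1.000 tcp [469.5 -52.7  89.6] travel now [-0.04 -1.05  0.06] F [ 0.3 -0.4  0.1] w 0.2
 knob c 486.4 -53.8  size 27.2 19.5  ang 86.4 n 2341 z 116.0 mean [486.9 -54.3 116.1]
 bar c 544.7 -59.2  size 65.8 10.0  ang 85.5 n 6160 z 153.5 mean [545.3 -59.2 151.9]
```

View pics/w19.png

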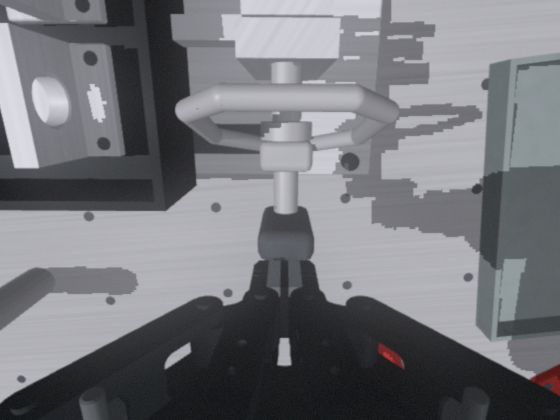

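Request:
{"fn": "jog_arm", "kwargs": {
  "travel": [
    [0,-0.12,0],
    [0,-0.12,0],
    [0,-0.12,0],
    [0,-0.12,0],
    [0,-0.12,0],
    [0,-0.12,0],
    [0,-0.12,0],
    [0,-0.06,0],
    [0,0,0]
  ],
  "yaw": [0,0,0,0,0,0,0,0,0]
}}

```text
t: 45.17
tcp_pos: [491.6, -54.3, 89.5]
eef_rot: [-2.138, 2.301, -0.001]
wrist_force: [0.1, 0.1, -1.0]
grip_width: -0.0
```

Request:
{"fn": "jog_arm", "kwargs": {
  "travel": [
    [0,-0.08,0],
    [0,-0.08,0],
    [0,-0.06,0],
    [0,0,0]
  ],
  "yaw": [0,0,0,0]
}}

```text
t: 45.5
tcp_pos: [494.0, -54.5, 89.5]
eef_rot: [2.135, -2.297, -0.009]
wrist_force: [-19.1, 1.3, 9.0]
grip_width: 0.1
```

Request:
{"fn": "jog_arm", "kwargs": {
  "travel": [
    [0,-0.06,0],
    [0,-0.06,0],
    [0,-0.04,0],
    [0,0,0]
  ],
  "yaw": [0,0,0,0]
}}

```text
t: 45.83
tcp_pos: [494.1, -54.5, 89.5]
eef_rot: [2.13, -2.292, -0.021]
wrist_force: [-44.1, 3.9, 24.5]
grip_width: -0.2
```

Request:
{"fn": "jog_arm", "kwargs": {
  "travel": [
    [0,0.3,0],
    [0,0.6,0],
    [0,0.6,0],
    [0,0,-0.9],
    [0,0,-0.9],
    [0,0,-0.9],
    [0,0,0],
    [0,0,0]
  ],
  "yaw": [0,0,0,0,0,0,0,0]
}}

```text
t: 46.5
tcp_pos: [464.5, -52.4, 158.8]
eef_rot: [-2.137, 2.299, -0.006]
wrist_force: [-0.4, -0.3, -0.5]
grip_width: -0.0
```

```bash
python3 -c "
from h import *
p,d,c=snap('wrist','w20');X=cloud(d,c)[d>0]
show(' knob',rects(X,(440,540,-85,-20),(112,122),6))
show(' bar',rects(X,(490,600,-110,0),(135,162),6))
p,d,c=snap('scene','s20');X=cloud(d,c)[d>0]
show(' bar',rects(X,(490,600,-110,0),(135,162),6))
cv2.imwrite('pics/s20c.png',cv2.resize(p[180:320,220:400],None,fx=4.2,fy=4.2,interpolation=cv2.INTER_CUBIC)[:,:,::-1])
"
```

```text
knob c 513.1 -56.4  size 23.7 14.0  ang 85.6 n 878 z 115.9 mean [513.5 -56.6 115.6]
 bar c 568.3 -60.9  size 66.5 11.5  ang 85.6 n 2601 z 153.1 mean [568.9 -60.9 150.7]
 bar c 570.1 -63.2  size 61.7 8.3  ang 80.5 n 65 z 152.3 mean [569.7 -67.7 150.8]
```

View pics/w20.png

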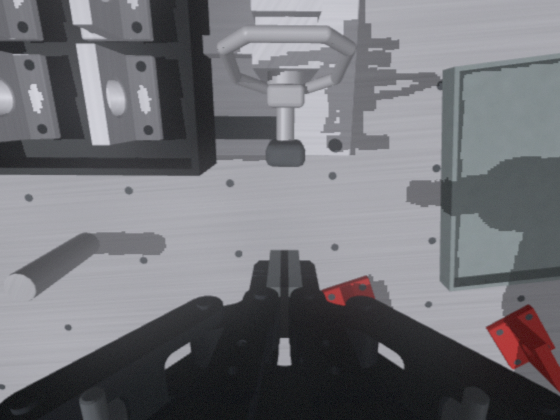

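View pics/s20c.png

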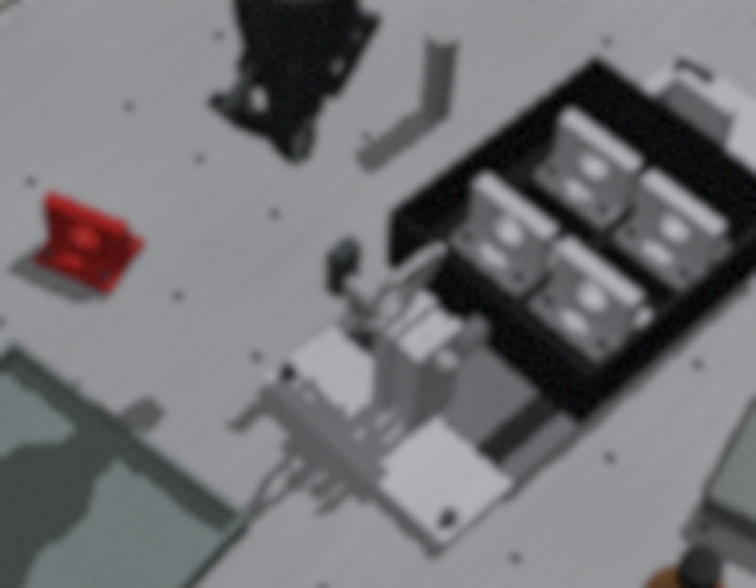

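```bash
cat >> h.py <<'E'
HI=np.array([553.0,-59.8])
def hi(sx,z,sy=0):
    q=HI+sx*EX+sy*EY; print('target',q.round(1)); go(q[0],q[1],z,-94.2)
E
python3 -c "
from h import *
hi(-10,170);hi(-10,125)"
```

```text
target [543.  -59.1]
yaw units 0.0
travel after yaw [ 0.04 -3.21 -0.54]
t 46.6 th -94.2 tilt -1.000 tcp [463.2 -52.1 156.4] travel now [ 0.04 -3.21 -0.54] F [ 0.4  0.  -0.5] w -0.2
target [543.  -59.1]
yaw units 0.0
travel after yaw [ 0.04 -3.21  1.26]
t 46.6 th -94.2 tilt -1.000 tcp [463.2 -52.1 156.4] travel now [ 0.04 -3.21  1.26] F [ 0.4  0.  -0.5] w -0.2
```

Request:
{"fn": "jog_arm", "kwargs": {
  "travel": [
    [0.04,-0.8,0],
    [0,-0.8,0],
    [0,-0.8,0],
    [0,-0.5,0],
    [0,-0.3,0],
    [0,0,0.4],
    [0,0,0.5],
    [0,0,0.3],
    [0,0,0],
    [0,0,0]
  ],
  "yaw": [0,0,0,0,0,0,0,0,0,0]
}}

```text
t: 47.43
tcp_pos: [542.0, -58.9, 126.1]
eef_rot: [2.138, -2.301, -0.002]
wrist_force: [-0.5, 0.2, 0.0]
grip_width: 0.3
```

```bash
python3 -c "
from h import *
hi(30,110)
p,d,c=snap('side','side21')
cv2.imwrite('pics/side21c.png',cv2.resize(p[150:270,170:320],None,fx=5,fy=5,interpolation=cv2.INTER_CUBIC)[:,:,::-1])
"
```

```text
target [582.9 -62. ]
yaw units -0.0
travel after yaw [ 0.   -1.64  0.65]
t 47.4 th -94.2 tilt -1.000 tcp [542.  -58.9 126.1] travel now [ 0.   -1.64  0.64] F [-0.5  0.2  0. ] w 0.3
```

View pics/side21c.png

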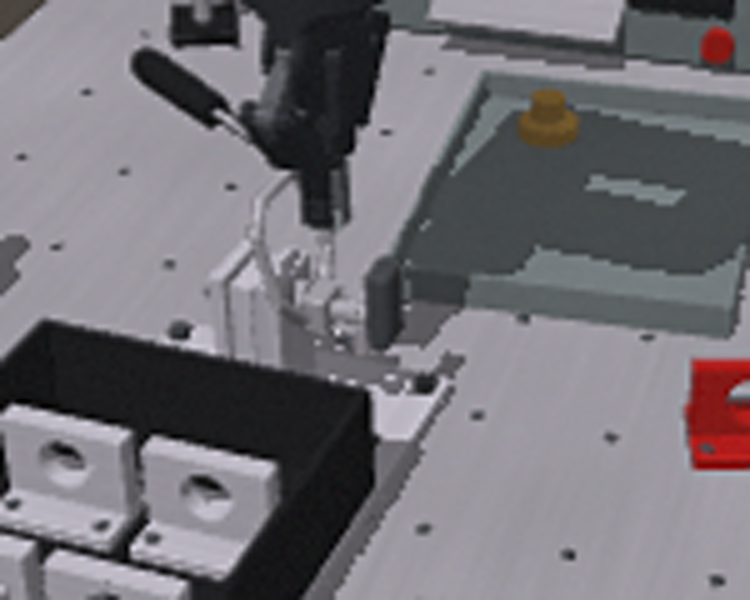

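Request:
{"fn": "jog_arm", "kwargs": {
  "travel": [
    [0,-0.12,0],
    [0,-0.12,0],
    [0,-0.12,0],
    [0,-0.12,0.03],
    [0,-0.12,0.05],
    [0,-0.12,0.05],
    [0,-0.12,0.05],
    [0,-0.12,0.05],
    [0,-0.12,0.05],
    [0,-0.12,0.06],
    [0,-0.12,0.06],
    [0,-0.12,0.06],
    [0,0,0]
  ],
  "yaw": [0,0,0,0,0,0,0,0,0,0,0,0,0]
}}

```text
t: 48.57
tcp_pos: [579.2, -61.7, 115.1]
eef_rot: [2.139, -2.301, -0.0]
wrist_force: [-0.1, -0.7, -0.5]
grip_width: 0.2
```

Request:
{"fn": "jog_arm", "kwargs": {
  "travel": [
    [0,-0.12,0.08],
    [0,-0.12,0.08],
    [0,-0.12,0.08],
    [0,-0.12,0.08],
    [0,0,0]
  ],
  "yaw": [0,0,0,0,0]
}}

```text
t: 48.98
tcp_pos: [591.2, -62.6, 107.1]
eef_rot: [2.139, -2.301, -0.0]
wrist_force: [0.7, 1.0, -0.2]
grip_width: -0.0
```

```bash
python3 -c "
from h import *
hi(47,104)
p,d,c=snap('side','side22')
cv2.imwrite('pics/side22c.png',cv2.resize(p[150:270,170:320],None,fx=5,fy=5,interpolation=cv2.INTER_CUBIC)[:,:,::-1])
"
```

```text
target [599.9 -63.2]
yaw units 0.0
travel after yaw [ 0.   -0.35  0.12]
t 49.0 th -94.2 tilt -1.000 tcp [591.2 -62.6 107.1] travel now [ 0.   -0.35  0.12] F [ 0.7  1.  -0.2] w -0.0
```

View pics/side22c.png

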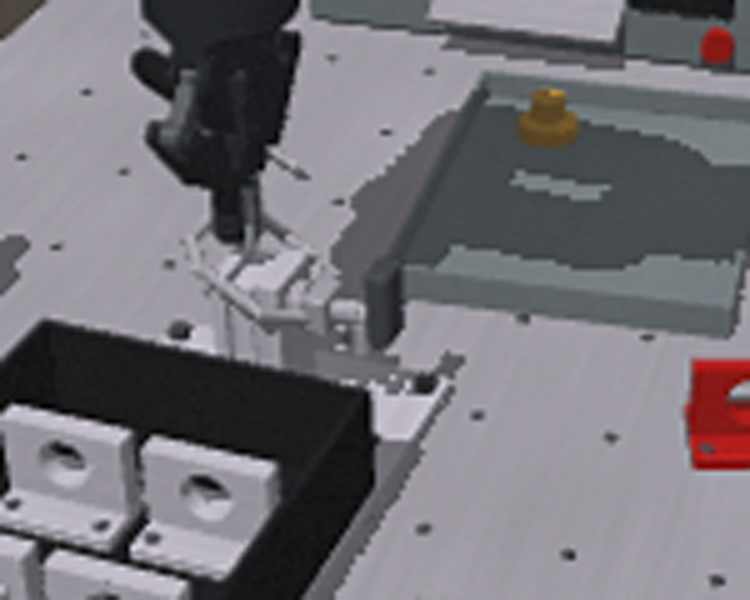

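Request:
{"fn": "jog_arm", "kwargs": {
  "travel": [
    [0,-0.12,0.04],
    [0,-0.12,0.04],
    [0,-0.12,0],
    [0,-0.12,0],
    [0,-0.1,0],
    [0,0,0],
    [0,0,0]
  ],
  "yaw": [0,0,0,0,0,0,0]
}}

```text
t: 49.62
tcp_pos: [605.4, -63.6, 105.6]
eef_rot: [-2.139, 2.301, -0.0]
wrist_force: [0.5, 0.4, 0.8]
grip_width: -0.1
```

```bash
python3 -c "
from h import *
hi(47,104)
p,d,c=snap('side','side23')
cv2.imwrite('pics/side23c.png',cv2.resize(p[150:270,170:320],None,fx=5,fy=5,interpolation=cv2.INTER_CUBIC)[:,:,::-1])
"
```

```text
target [599.9 -63.2]
yaw units 0.0
travel after yaw [0.   0.22 0.06]
t 49.6 th -94.2 tilt -1.000 tcp [605.4 -63.6 105.6] travel now [0.   0.22 0.06] F [0.5 0.4 0.8] w -0.1
```

View pics/side23c.png

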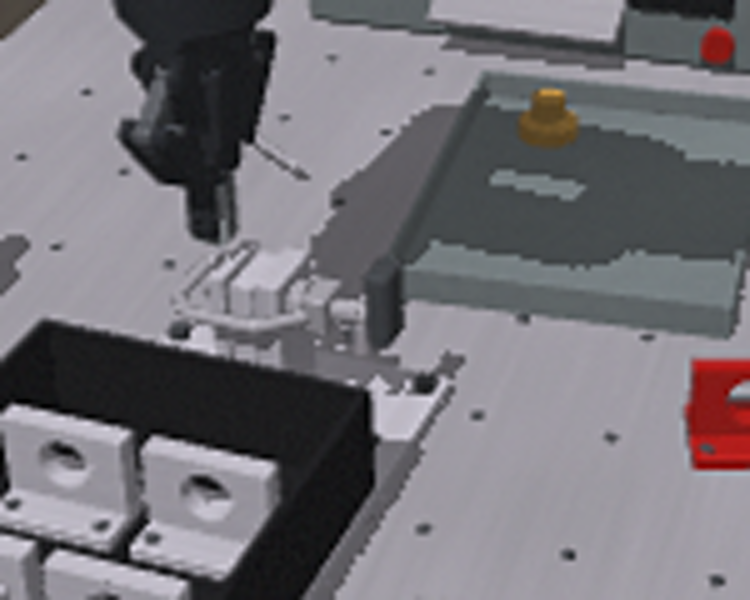

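Ring looks shut. I'll back off upwards and check.

Request:
{"fn": "jog_arm", "kwargs": {
  "travel": [
    [0,0,-0.5],
    [0,0,-0.9],
    [0,0,-0.9],
    [0,0,-0.9],
    [0,0,-0.9],
    [0,0.5,-0.5],
    [0,0,0],
    [0,0,0],
    [0,0,0]
  ],
  "yaw": [0,0,0,0,0,0,0,0,0]
}}

```text
t: 50.42
tcp_pos: [592.6, -62.7, 219.7]
eef_rot: [2.138, -2.301, -0.002]
wrist_force: [-0.9, 1.1, -0.1]
grip_width: 0.2
```

```bash
python3 -c "
from h import *
for n in('wrist','scene','side'):
    p,d,c=snap(n,n+'24');XX=cloud(d,c);X=XX[d>0]
    show(n+' ring/bar',rects(X,(610,640,-105,-20),(70,140),6))
    show(n+' high',rects(X,(540,640,-105,-20),(108,140),6))
    show(n+' knob',rects(X,(440,540,-85,-20),(112,122),6))
    show(n+' webs',rects(X,(530,680,30,200),(70,84.5)))
    show(n+' rim',rects(X,(480,720,-20,330),(84,90)))
    show(n+' gauge',rects(X,(350,590,-480,-190),(25,60)))
    show(n+' post',rects(X,(380,470,60,220),(84,96),8))
go(0,0,0)
"
```

```text
wrist ring/bar c 618.2 -62.8  size 63.4 16.2  ang -89.9 n 685 z 87.3 mean [618.7 -62.6  87.2]
wrist webs c 606.8 64.5  size 153.3 27.0  ang -10.6 n 2271 z 80.3 mean [602.2  64.4  79.3]
wrist webs c 602.0 151.7  size 138.4 14.6  ang -4.5 n 2704 z 80.1 mean [606.8 149.5  78.8]
wrist rim c 597.6 102.8  size 211.4 180.6  ang 85.5 n 3808 z 85.5 mean [597.5  79.   85.5]
scene ring/bar c 617.9 -61.5  size 64.2 15.7  ang 89.8 n 72 z 88.1 mean [618.1 -64.9  88.1]
scene knob c 514.1 -56.7  size 24.6 12.9  ang 86.0 n 37 z 116.7 mean [514.3 -57.2 116.6]
scene webs c 597.9 67.4  size 134.8 16.8  ang -4.5 n 227 z 80.2 mean [599.8  65.8  79.2]
scene webs c 602.3 153.9  size 137.4 20.4  ang -2.8 n 228 z 79.9 mean [604.2 151.4  79.1]
scene webs c 648.1 198.5  size 62.4 3.2  ang -1.2 n 25 z 77.7 mean [659.9 198.5  77.2]
scene rim c 598.0 105.1  size 218.6 181.6  ang 85.2 n 375 z 86.7 mean [615.3 104.3  86.7]
scene gauge c 517.7 -419.8  size 22.6 22.0  ang -45.0 n 80 z 33.5 mean [ 517.9 -420.4   33.3]
side ring/bar c 617.2 -59.7  size 58.5 14.4  ang 90.0 n 50 z 87.3 mean [617.5 -58.6  86.8]
side knob c 511.6 -54.9  size 22.9 12.5  ang 79.6 n 31 z 115.6 mean [512.4 -53.3 115.5]
side webs c 605.1 55.0  size 150.2 43.7  ang -1.9 n 369 z 79.3 mean [606.5  66.6  78. ]
side webs c 602.5 152.4  size 139.9 16.0  ang -4.5 n 411 z 79.5 mean [599.1 154.8  78.2]
side rim c 598.3 107.3  size 222.9 182.6  ang 85.4 n 569 z 85.4 mean [593.  121.6  85.6]
side gauge c 515.3 -415.6  size 22.3 21.1  ang 89.0 n 31 z 31.9 mean [ 515.  -414.9   31.2]
side post c 425.0 154.4  size 24.2 22.5  ang -73.7 n 99 z 89.0 mean [423.8 156.3  88.8]
t 50.6 th -94.2 tilt -1.000 tcp [592.6 -62.7 219.1] travel now [-0.76 23.8   8.82] F [-0.4  0.   0.1] w 0.2
```

View pics/wrist24.png

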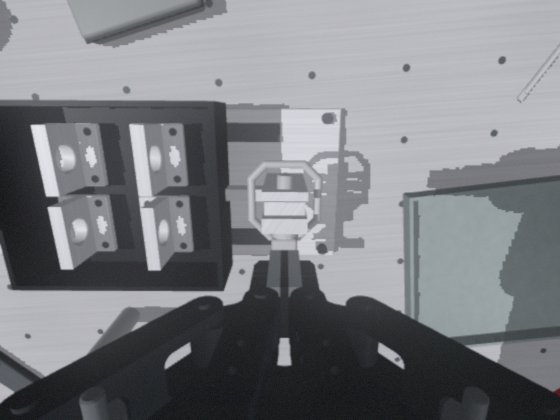

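View pics/side24.png

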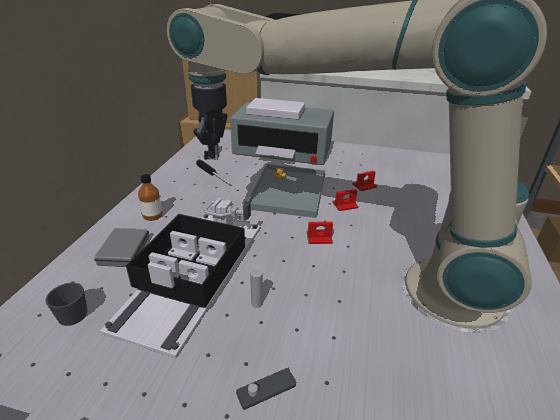

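```bash
python3 -c "
from h import *
print(finish_job()); print(observe()['t'])"
```

```text
the job is handed in; nothing more can be done
None
the job is handed in; nothing more can be done
```

I put all four brackets from the tray into the tote, docked the carriage, pushed the pin home and shut the ring. I handed the job in at about 51 s of the 210 s allowed; the hand-in gives no verdict.

**Last checks before handing in:**
- **Brackets:** four stand upright in the tote, their tops about 5 mm below the rim. The tray holds no brackets; only four of the possible five were ever there.
- **Carriage:** it ran about 68 mm and stopped hard. Measured from the clevis, the tote centre is at about 167 mm; it should be 165 mm, and the cameras are good to about 2 mm.
- **Pin:** the grip block moved about 43.5 mm to a hard stop, out of 44 mm from fully drawn back.
- **Ring:** it lies level with its bar top about 87–88 mm above the table. Shut, it should be 88.5 mm.
- **Gauge, post and arm:** the gauge is in the tray. The post is within about 1 mm of where it started. The gripper is raised clear with no force on it.

**What went wrong or disagreed:**
- **Fingertip position:** the tips sat about 20 mm farther back than the interface text says. The side camera put them 3–5 mm behind the TCP with the jaws shut, and the wrist camera about 17 mm behind.
- **Grasps:** because of this, the first grasp held the bracket only by its top edge, and the first try at the second bracket closed above it without moving it. I gripped 20 mm lower after that and every grasp held.

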